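# Weigh a turbocharger core on a hand scale and seat it for balancing

### The job

Weigh the turbocharger core before it is balanced: take the spring hand scale out of its fork, hook it under the core's lifting bow and draw it up slowly until the core hangs about a centimetre clear of the bench, and let it hang still there for two seconds so that the reading settles. Then, still on the scale and never more than three centimetres above the bench, carry the core slowly to the drain seat and let it down gently until it stands home and upright in the round recess, unhook, and hang the scale back in its fork. Never handle the core with the fingers, jerk, swing or bump it, press down on it or tip it, and leave everything else where it lies.

Things in the scene. Friction and masses are not known exactly. Their poses are not given: they have to be found in the camera images.
- core: Turbo core standing on its round foot (46 mm diameter, 12 mm thick); iron bearing housing, shaft level 46 mm above the foot's underside, 72 mm back plate and wheel at one end, turbine wheel at the other; 116 mm long, 74 mm high to its flat top pad, which carries the lifting bow. Weighs 0.25 to 0.72 kg, balanced about the foot's axis. Origin: centre of the foot's underside; y along the shaft, z up
- bow (a point): Middle of the crown of the core's lifting bow, 106 mm above the core's origin, axes as the core's: a fixed arch of 6 mm steel rod in the core's y-z plane, legs 44 mm apart, crown level for 24 mm along y. The window under it is 29 mm high (top pad to crown's underside) and 38 mm wide; a hook goes in along x, from either side
- seat: Drain seat: aluminium plate 110 x 110 x 10 mm fixed on the bench, with one round recess in its middle, 50 mm diameter and 6 mm deep, that takes the core's foot (2 mm play all round, any yaw). Origin: centre of its underside on the bench; z up
- seat_floor (a point): Centre of the floor of the seat's recess, 4 mm above the bench, 6 mm below the plate's top; a core that is home has its origin here
- stand: Fixed scale stand: base plate, column at +x, and a level fork, two arms 14 mm wide reaching towards -x, slot between them 32 mm wide and open to -x. A lip 5 mm high on each arm's end and a stop bar 5 mm high at the back. Origin: on the bench below the middle of the fork; x points from the slot's mouth to the column, z up
- fork (a point): Middle of the fork on the upper face of its arms, 160 mm above the bench: the scale's shoulder plate rests here, between the lips (inner faces 28 mm towards -x) and the stop bar (31 mm towards +x). Axes as the stand's
- scale: Spring hand scale, 0.19 kg, hanging upright in the fork by its shoulder plate. Grip block 50 (x) x 16 (y) x 38 (z) mm, pinched across y; shoulder plate 46 x 46 x 5; case 30 x 22 x 80; rod and hook below. Origin: the grip point, 16 mm below the top, 27 mm above the shoulder's underside; z up, x where the hook's point faces. Raise it over 5 mm, then draw it 70 mm to the stand's -x to free it
- hook_bowl (a point): Lowest point inside the hook, 154.5 mm below the scale's origin plus the extension: 10 mm per N (100 N/m, damped) plus 3 mm for the hook's weight, stop at 80 mm. 5 mm rod in the scale's x-z plane, open to +x: back 14 mm to -x, point 15 mm to +x with its top 10 mm above this point; rod's underside 5 mm below it. A bar fits in 10 to 34 mm above this point
- fitting: Short brass hose fitting, 24 mm diameter, 30 mm high, standing near the core; leave it alone. Origin: centre of its underside
- spanner: Steel spanner 150 mm long, 8 mm thick, lying near the seat; leave it alone. Origin: its middle, on its underside
- ring_low: Black clamping ring, 110 mm outside, 18 mm thick, lying on the bench towards the back; leave it alone. Origin: centre of its underside
- ring_top: Black clamping ring, 100 mm outside, 16 mm thick, lying on ring_low; leave it alone. Origin: centre of its underside
- wheel: Loose aluminium compressor wheel, 54 mm across, 26 mm high, at the back; leave it alone. Origin: centre of its underside
- oil: Grey oil bottle, 56 mm diameter, 130 mm high, at the back; leave it alone. Origin: centre of its underside
- driver: Screwdriver 190 mm long with a red handle, lying at the left; leave it alone. Origin: its middle, on its underside
There are look-alikes about, which are no part of the job. Leave any pink or purple look-alike of the seat alone.

How it is judged:
On the way:
1. the core hangs upright on the scale's hook, still, with its foot 4 to 15 mm above the bench, for 1.5 s (height (world z) of core between 0.004 and 0.015 m and angle between core's own z axis and vertical below 0.15 rad and linear speed of core below 0.03 m/s and contact force between scale and core above 2 N), for 1.5 s.
At the end, for the whole second after the job is handed in: The core stands home in the recess (foot within 2 mm of its floor and 4 mm of its centre, upright within 0.05 rad), unhooked and at rest; the scale hangs at rest in its fork (shoulder plate on both arms, within 14 mm of the middle, upright within 0.1 rad) (z of core in the frame of seat_floor below 0.002 m and horizontal distance between core and seat_floor below 0.004 m and angle between core's own z axis and vertical below 0.05 rad and linear speed of core below 0.02 m/s and contact force between scale and core below 0.05 N and horizontal distance between scale and fork below 0.014 m and z of scale in the frame of fork between 0.023 and 0.031 m and angle between scale's own z axis and vertical below 0.1 rad and linear speed of scale below 0.03 m/s); the robot touches nothing.
It fails at once if the core is raised more than 33 mm above the bench or tipped by more than 0.3 rad (height (world z) of core above 0.033 m or angle between core's own z axis and vertical above 0.3 rad).
It fails at once if the fingers touch the core (contact force between the fingers and core above 0.5 N).
It fails at once if the core is jerked or swung faster than 0.2 m/s, or the scale pulls or presses on it with more than 12 N (linear speed of core above 0.2 m/s or contact force between scale and core above 12 N).
It fails at once if the core presses or knocks on the seat with more than 15 N (contact force between core and seat above 15 N).
It fails at once if a bystander is moved by more than 20 mm (distance of any of fitting, spanner, ring_low, ring_top, wheel, oil, driver from where it was at the start of the episode above 0.02 m).
It also fails if it takes over 72 s, if anything falls off the work surface, if the arm or the gripper's body presses on something with over 40 N, if the wrist force passes 120 N, or if a joint passes its speed limit or range.

### The arm

A 6-joint arm with a two-finger parallel gripper is mounted at the origin on the work surface. World frame = base frame: x ahead of the robot, y to its left, z up, the work surface at z = 0. Lengths are in m, angles in rad, forces in N, time in s.
With the tool pointing down it reaches from about 0.225 to 0.875 m from the base axis. Payload 3.4 kg.
Tool frame: the origin (TCP) lies at the very end of the fingers, on their centre line; the grasp point (between the pads) lies 19 mm behind it; z points along the fingers, y is the line along which they close (so a half turn about z gives the same grasp; the last joint's range is limited). The gripper opens to 85 mm and grips with 20 to 120 N. Pads are 22 mm wide; open, the fingers measure 114 mm over their backs; the gripper's body (76 mm by 85 mm) begins 54 mm behind the grasp point. The pads swing forward as they close: fully open they stand 13 mm farther back than shut.
Start: joints at [1.156, 0.276, 1.505, -0, 1.361, -0.121], TCP at [0.167, 0.55, 0.231] pointing down, gripper open.
Joint ranges: [-2.89, 2.89], [-0.75, 2.08], [0.22, 2.7], [-1.18, 4.32], [0.11, 2.71], [-2.7, 2.7]. Speed limits (rad/s): [2.57, 2.57, 3.14, 3.14, 3.14, 3.14].

### API

Orientations are given as a unit quaternion [w, x, y, z].
In Python, from rig import get_state, optics, sign_off gives the robot as it stands.
- The arm moves only by the tool send_rows, never from a script. Its argument "increments" is a list of rows, each an object with "gripper": the gripper's target within -1 to 1 (shut at 1, half-way at 0, fully open at -1); "linear": the shift along the world's x, y, z in m, a list of three; "delta_rot": the turn, a rotation vector about the world's x, y, z in rad, a list of three. In form: [{"gripper": gripper, "linear": [dx, dy, dz], "delta_rot": [rx, ry, rz]}, ...]. A call has 1 to 8 rows; each row is the pose to reach, as a shift and turn from the pose commanded when the call began; what a row does not reach only later rows make up. A row lasts 1/10 s, in which the tool goes at most 50 mm and 8.59 degrees, less where a joint would pass 70% of its speed; a pose out of reach is approached as far as the arm can. A call with a gripper value outside its range is refused whole. The fingers move at their own pace and stop on an object; "newtons" is the grip in N (left out, the last holds). Time passes only in rows, so rows that repeat a pose let the fingers close. It gives the time, the measured TCP pose, the force, the opening and the grip force at its end, in the units of the state.
- get_state(): the state, without advancing time (a new reading comes with each control period).
- optics.get_image(name): name is "side" or "top"; returns a dict with "pixels" (420x560x3 uint8, blue, green, red), "K" (3x3 intrinsics, pixels), "rvec" (rotation vector, rad) and "tvec" (3), from world to camera coordinates, as OpenCV has them. Camera axes: x right, y down, z forward; pixel columns grow to the right and rows downward; lengths in m; the calibration is good to about 2 mm. A picture is of the moment at which its call begins. There is no depth.
- sign_off(): hands the job in; it is judged then, once.
The state is a dict: "clock": time; "qpos": joint angles; "qd": joint speeds; "effort": joint torques, N m; "position": TCP position; "ee_rot": TCP orientation; "contact_force": force on the tool from outside, world axes, zero at the start; "moment": the same for the moment, N m; "width": finger opening in m; "gripper_force": force on a finger pad.
Only numpy, scipy, OpenCV 4.12 (cv2) and the standard library are available. Lean on these libraries where they do the work, as an engineer would, in place of code of your own. Each camera call takes 0.05 s, during which the arm holds its last target. There are 200 camera calls.

## Working session

There is one attempt and no reset: what is moved stays moved. The work goes in short steps, Python scripts to look and compute and a tool call to move; the robot and the scene stay as the last step left them, time stands still between calls to the robot, and variables do not carry over. Pictures are saved under pics/ and viewed, at most 10 in all, crops included, and the job is handed in when it is done.

Besides the shell and the picture viewer there is one more tool, called as name([rows], argument=value, ...), one row to a line, values as JSON. send_rows: Moves the arm, as the interface text tells. Its arguments: {"type":"object","properties":{"increments":{"type":"array"},"newtons":{"type":"number"}},"required":["increments"]}

```bash
mkdir -p pics; cat > h.py <<'E'
import numpy as np, cv2
from rig import get_state, optics, sign_off
def cam(n):
    d=optics.get_image(n); return d
def proj(d,P):
    p,_=cv2.projectPoints(np.array(P,float).reshape(-1,3),np.array(d["rvec"],float),np.array(d["tvec"],float),np.array(d["K"],float),None); return p.reshape(-1,2)
def ray(d,uv):
    R=cv2.Rodrigues(np.array(d["rvec"],float))[0]; t=np.array(d["tvec"],float).ravel()
    v=R.T@np.linalg.inv(np.array(d["K"],float))@np.array([uv[0],uv[1],1.]); return -R.T@t, v
def onz(d,uv,z):
    c,v=ray(d,uv); return c+v*(z-c[2])/v[2]
def tri(d1,u1,d2,u2):
    c1,v1=ray(d1,u1);c2,v2=ray(d2,u2)
    A=np.stack([v1,-v2],1); s=np.linalg.lstsq(A,c2-c1,rcond=None)[0]
    p,q=c1+s[0]*v1,c2+s[1]*v2; return (p+q)/2, np.linalg.norm(p-q)
E
python3 - <<'E'
from h import *
import pickle
ds={}
for n in("top","side"):
    d=cam(n); ds[n]=d; cv2.imwrite(f"pics/{n}0.png",cv2.resize(d["pixels"],(800,600)))
    c,v=ray(d,(280,210)); print(n,c.round(3),v.round(3),d["K"])
pickle.dump(ds,open("d0.pkl","wb")); s=get_state(); print(s)
E
```

```text
top [0.266 0.034 1.511] [ 0.172 -0.008 -0.985] [[529.85167375   0.         274.65671792]
 [  0.         529.85167375 213.11458338]
 [  0.           0.           1.        ]]
side [ 0.419 -0.769  0.594] [ 0.124  0.867 -0.482] [[405.34976181   0.         279.08499447]
 [  0.         405.34976181 212.57422921]
 [  0.           0.           1.        ]]
{'clock': 0.1, 'qpos': array([ 1.15601316e+00,  2.76539109e-01,  1.50599512e+00, -1.56917062e-05,
        1.36072209e+00, -1.21018731e-01]), 'qd': array([ 0.00040569, -0.00202143, -0.00242402,  0.00013138,  0.00067989,
        0.00102795]), 'effort': array([ 1.95948181e-03, -4.17700231e+01, -2.46404529e+01, -2.99289795e-04,
        5.88633251e-03,  1.83324835e-05]), 'position': array([0.1663246 , 0.54992551, 0.23052658]), 'ee_rot': array([-2.12794872e-04,  1.46352962e-01,  9.89232085e-01, -8.04192994e-04]), 'contact_force': array([ 0.02484292,  0.39094847, -0.4792744 ]), 'moment': array([-0.01292122, -0.03882763, -0.00633273]), 'gripper_force': 0.0, 'width': 0.08486507216208497}
```

View pics/top0.png

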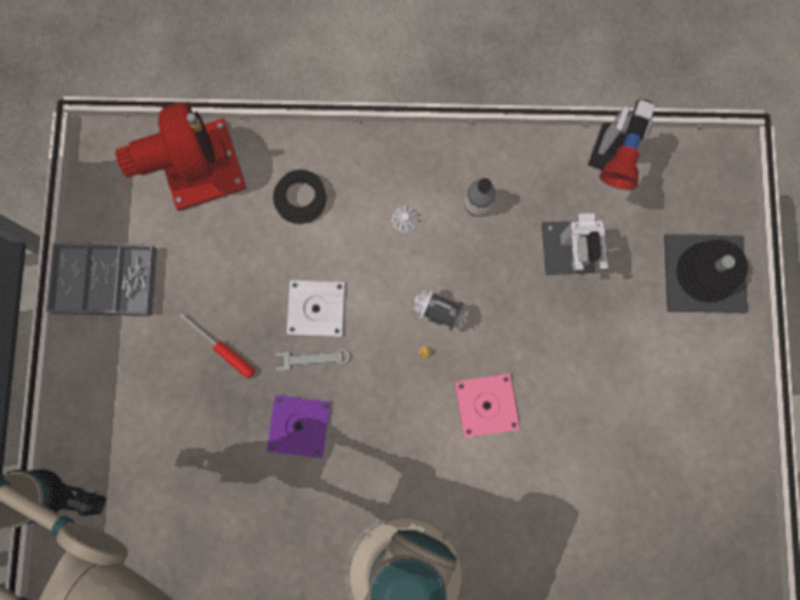

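View pics/side0.png

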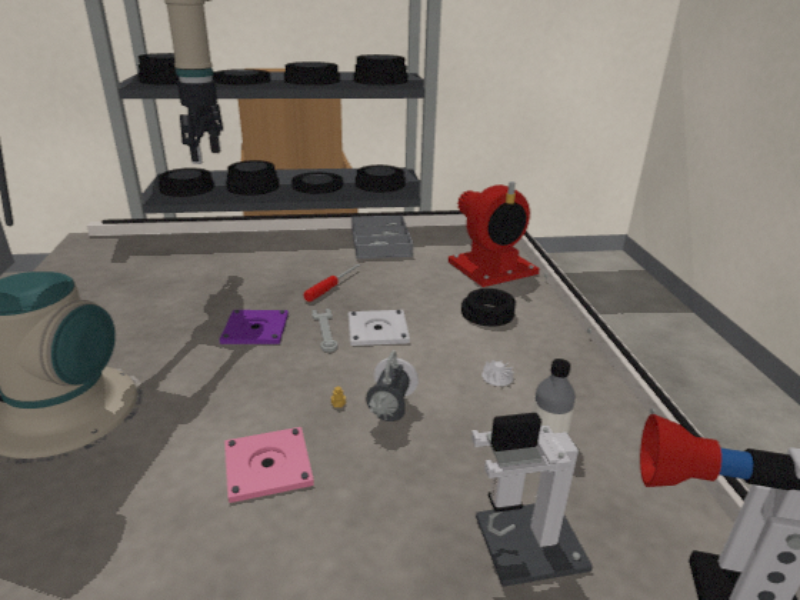

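```bash
python3 - <<'E'
import pickle; from h import *
ds=pickle.load(open("d0.pkl","rb"))
def crop(n,x,y,w,h,s):
    im=cv2.resize(ds[n]["pixels"][y:y+h,x:x+w],None,fx=s,fy=s,interpolation=cv2.INTER_CUBIC)
    for k in range(x,x+w):
        if k%10==0:
            cv2.line(im,(int((k-x+.5)*s),0),(int((k-x+.5)*s),5),(0,255,255),1); cv2.putText(im,str(k),(int((k-x)*s)-8,15),0,.33,(0,255,255),1)
    for k in range(y,y+h):
        if k%10==0:
            cv2.line(im,(0,int((k-y+.5)*s)),(5,int((k-y+.5)*s)),(0,255,255),1); cv2.putText(im,str(k),(6,int((k-y+.5)*s)+4),0,.33,(0,255,255),1)
    return im
A=np.vstack([np.hstack([crop("top",278,186,66,50,6),crop("top",376,144,66,50,6)]),np.hstack([crop("top",190,190,66,50,6),crop("side",240,240,66,50,6)])])
B=np.hstack([crop("side",325,280,90,130,4.6),crop("side",240,235,66,130,4.6)][:2])
print(A.shape,B.shape); cv2.imwrite("pics/A.png",A); cv2.imwrite("pics/B.png",B)
E
```

```text
(600, 792, 3) (598, 718, 3)
```

View pics/A.png

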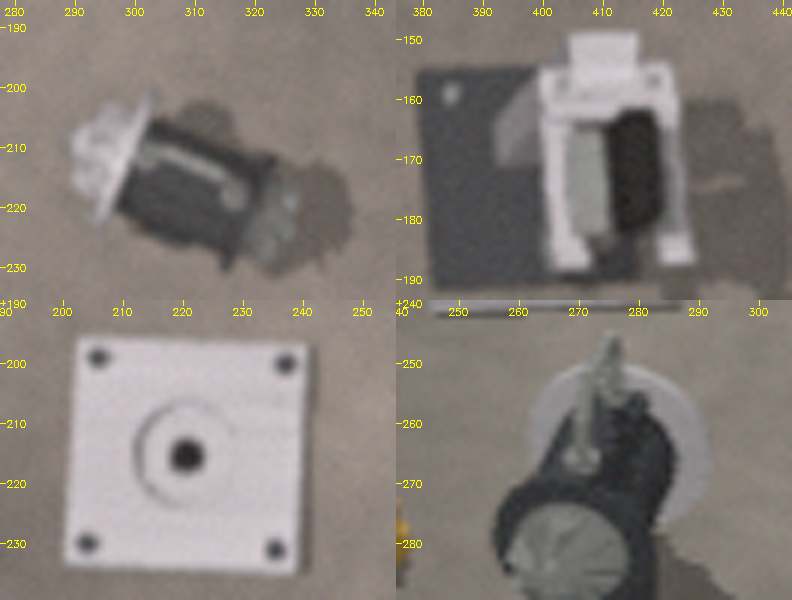

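View pics/B.png

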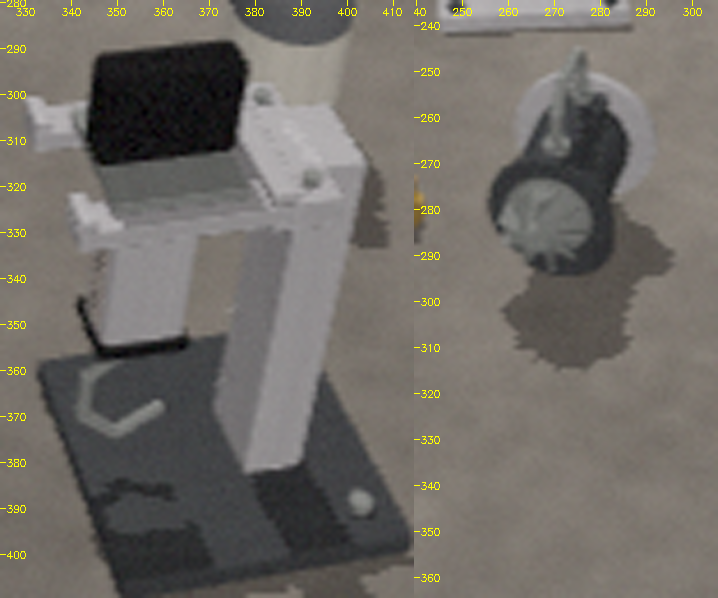

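```bash
cat > fit.py <<'E'
import pickle; from h import *
from scipy.optimize import least_squares
ds=pickle.load(open("d0.pkl","rb"))
def W(p,P):
    c,s=np.cos(p[2]),np.sin(p[2]); P=np.array(P,float)
    return np.stack([p[0]+c*P[:,0]-s*P[:,1],p[1]+s*P[:,0]+c*P[:,1],P[:,2]],1)
def fit(obs,p0):
    # obs: {cam:[(localP,uv)]}
    f=lambda p:np.concatenate([(proj(ds[n],W(p,[a for a,_ in o]))-np.array([b for _,b in o])).ravel() for n,o in obs.items()])
    r=least_squares(f,p0,loss="soft_l1"); 
    for n,o in obs.items(): print(n,(proj(ds[n],W(r.x,[a for a,_ in o]))-np.array([b for _,b in o])).round(1).tolist())
    return r.x
E
cat > f1.py <<'E'
from fit import *
o={"top":[((-.033,.030,.16),(402.5,188)),((-.033,-.030,.165),(425,187)),((-.033,.016,.165),(408.5,187)),((-.033,-.016,.165),(419.5,187))],
"side":[((-.033,-.030,.165),(341,322)),((-.033,.030,.165),(331.5,301.5))]}
st=fit(o,[.6,-.25,0]); print("stand",st.round(4))
b={"side":[((-.025,-.008,.165),(344.5,314.5)),((.025,-.008,.165),(376,311)),((-.025,-.008,.203),(346,291)),((.025,-.008,.203),(378,288.5))],
"top":[((.025,.008,.203),(412.5,161.5)),((.025,-.008,.203),(419.5,161.5)),((-.025,-.008,.203),(419.5,182.5))]}
sc=fit(b,[.6,-.25,0]); print("scale",sc.round(4))
for uv in[(220.5,215.5)]: print("seat top",onz(ds["top"],uv,.004).round(4))
print("seat side",onz(ds["side"],(264.6,228.6),.004).round(4))
for n,box in(("top",(190,185,60,60)),("side",(235,205,60,45))):
    x,y,w,h=box; im=ds[n]["pixels"][y:y+h,x:x+w]; g=im.min(2)
    m=(g>(150 if n=="top" else 140)).astype(np.uint8); m=cv2.morphologyEx(m,cv2.MORPH_OPEN,np.ones((3,3)))
    c=max(cv2.findContours(m,0,2)[0],key=cv2.contourArea); hull=cv2.convexHull(c)
    q=cv2.approxPolyN(c,4).reshape(-1,2)+[x,y]; 
    Q=np.array([onz(ds[n],u,.01) for u in q]); print(n,q.tolist(),Q.mean(0).round(4),np.linalg.norm(Q-np.roll(Q,1,0),axis=1).round(4))
k={"top":[((0,.022,.085),(302,211)),((0,-.022,.085),(317.5,218)),((0,.012,.106),(304.5,209.5)),((0,-.012,.106),(315,214.5)),((0,.04,.046),(298.3,212))],
"side":[((0,-.022,.078),(270.5,265.5)),((0,-.012,.108),(273,251)),((0,.012,.108),(276.5,246.5))]}
co=fit(k,[.5,-.03,.4]); print("core",co.round(4))
pickle.dump((st,sc,co),open("fit.pkl","wb"))
import itertools
def ov(n,p,segs,im,s,x,y,col):
    for a in segs:
        u=proj(ds[n],W(p,a)); u=((u-[x-.5,y-.5])*s).astype(int); cv2.polylines(im,[u.reshape(-1,1,2)],False,col,1)
bow=[(0,.022,.074),(0,.022,.094),(0,.012,.106),(0,-.012,.106),(0,-.022,.094),(0,-.022,.074)]
t=np.linspace(0,6.29,40)
foot=[(.023*np.cos(a),.023*np.sin(a),0) for a in t]
disc=[(.036*np.cos(a),.04,.046+.036*np.sin(a)) for a in t]
arms=[[(-.033,.03,.16),(.03,.03,.16)],[(-.033,-.03,.16),(.03,-.03,.16)],[(-.033,.016,.16),(-.033,.03,.16)],[(-.033,-.03,.16),(-.033,-.016,.16),(.03,-.016,.16)]]
blk=[[(a*.025,b*.008,z) for a,b in((-1,-1),(1,-1),(1,1),(-1,1),(-1,-1))] for z in(.165,.203)]
hz=.187-.1575
hook=[[(-.014,0,hz+.03),(-.014,0,hz+.008),(-.008,0,hz),(.004,0,hz-.0025),(.015,0,hz+.0075)]]
out=[]
for n,x,y in(("top",278,186),("top",376,144),("side",240,240),("side",325,280)):
    w,h,s=66,50,6
    if x==325:w,h,s=99,75,4
    if x==325:y=285
    im=cv2.resize(ds[n]["pixels"][y:y+h,x:x+w],(396,300),interpolation=cv2.INTER_CUBIC)
    ov(n,co,[bow,foot,disc],im,s,x,y,(0,255,0)); ov(n,st,arms,im,s,x,y,(0,0,255)); ov(n,sc,blk+hook,im,s,x,y,(0,255,255)); out.append(im)
cv2.imwrite("pics/ov.png",np.vstack([np.hstack(out[:2]),np.hstack(out[2:])]))
E
python3 f1.py
```

```text
top [[-0.4, -1.1], [0.6, -0.5], [-0.6, -0.6], [0.8, -0.5]]
side [[-0.5, 5.1], [-1.6, -2.2]]
stand [ 0.6034 -0.3242  0.0192]
side [[-1.3, -0.4], [-1.2, -0.2], [-0.3, 3.5], [0.3, 2.9]]
top [[-0.2, -1.7], [-0.9, -1.8], [0.2, -3.7]]
scale [ 0.6067 -0.3205  0.0314]
seat top [0.5099 0.1924 0.004 ]
seat side [0.5145 0.1882 0.004 ]
top [[240, 197], [239, 235], [200, 234], [202, 195]] [0.51   0.1925 0.01  ] [0.11   0.1105 0.1113 0.1136]
side [[282, 217], [287, 239], [246, 241], [243, 217]] [0.5135 0.1819 0.01  ] [0.1126 0.1172 0.1082 0.1267]
top [[0.7, -0.6], [0.3, -1.8], [2.1, 0.9], [-0.1, -0.9], [-2.3, -1.5]]
side [[-0.1, -0.0], [-1.3, 0.1], [-2.1, -1.6]]
core [ 0.5078 -0.0608 -0.3545]
```

View pics/ov.png

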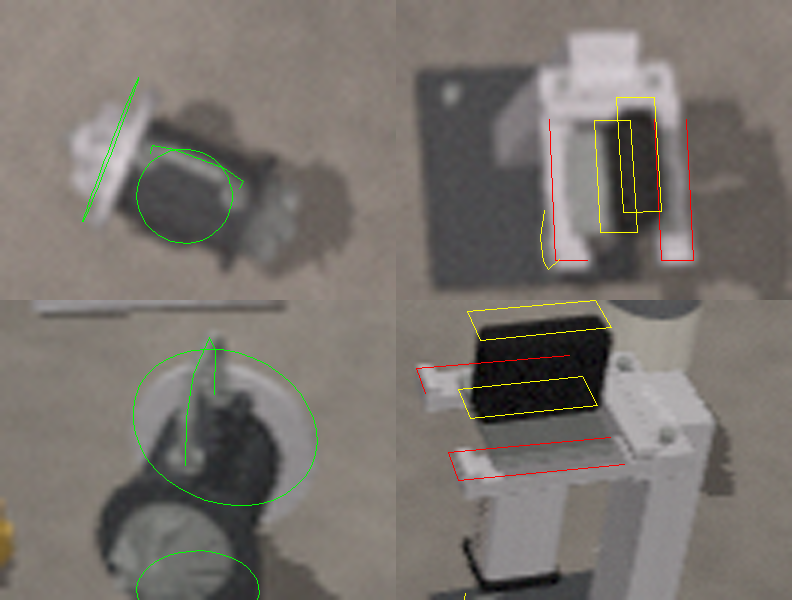

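The top view puts the core at about px (309,214), the white seat at (220.5,215.5) and the scale block at (415,170). In the side view the hook is at (350,367), open to +x. The overlay shows that some of my corner labels were wrong, so I'll move over the stand now and correct the fit at the same time.

send_rows([
  {"gripper": -1,"linear": [0.018,-0.036,0],"delta_rot": [0,0,0.04]},
  {"gripper": -1,"linear": [0.036,-0.072,0],"delta_rot": [0,0,0.08]},
  {"gripper": -1,"linear": [0.054,-0.108,0],"delta_rot": [0,0,0.12]},
  {"gripper": -1,"linear": [0.072,-0.144,0],"delta_rot": [0,0,0.16]},
  {"gripper": -1,"linear": [0.09,-0.18,0],"delta_rot": [0,0,0.2]},
  {"gripper": -1,"linear": [0.108,-0.216,0],"delta_rot": [0,0,0.24]},
  {"gripper": -1,"linear": [0.126,-0.252,0],"delta_rot": [0,0,0.28]},
  {"gripper": -1,"linear": [0.144,-0.288,0],"delta_rot": [0,0,0.313]},
], newtons=80)

```text
clock: 0.9
position: [0.3107, 0.2608, 0.2311]
ee_rot: [-0.0, -0.011, 1.0, -0.0]
contact_force: [1.7, 0.1, 0.3]
width: 0.0857
gripper_force: 0.0
```

send_rows([
  {"gripper": -1,"linear": [0.018,-0.036,0],"delta_rot": [0,0,0]},
  {"gripper": -1,"linear": [0.036,-0.072,0],"delta_rot": [0,0,0]},
  {"gripper": -1,"linear": [0.054,-0.108,0],"delta_rot": [0,0,0]},
  {"gripper": -1,"linear": [0.072,-0.144,0],"delta_rot": [0,0,0]},
  {"gripper": -1,"linear": [0.09,-0.18,0],"delta_rot": [0,0,0]},
  {"gripper": -1,"linear": [0.108,-0.216,0],"delta_rot": [0,0,0]},
  {"gripper": -1,"linear": [0.126,-0.252,0],"delta_rot": [0,0,0]},
  {"gripper": -1,"linear": [0.144,-0.288,0],"delta_rot": [0,0,0]},
])

```text
clock: 1.7
position: [0.4547, -0.0272, 0.2311]
ee_rot: [-0.0, -0.009, 1.0, 0.0]
contact_force: [0.6, -0.3, -1.0]
width: 0.085
gripper_force: 0.0
```

```bash
python3 - <<'E'
s=open("f1.py").read()
i=s.index('o={"top"'); j=s.index('st=fit'); 
s=s[:i]+'''o={"top":[((-.033,.030,.165),(402.5,188)),((-.033,-.030,.165),(425,187)),((-.033,.016,.165),(408.5,187)),((-.033,-.016,.165),(419.5,187))],
"side":[((-.033,-.016,.165),(341,322)),((-.033,.030,.165),(331,301.5)),((-.033,.016,.165),(333.5,307))]}
'''+s[j:]
i=s.index('"top":[((.025,.008'); j=s.index('sc=fit')
s=s[:i]+'''"top":[((.025,.008,.203),(412.5,161.5)),((.025,-.008,.203),(419.5,161.5)),((-.025,-.008,.165),(419,183))]}
'''+s[j:]
i=s.index('k={'); j=s.index('co=fit')
s=s[:i]+'''k={"top":[((0,.022,.08),(302,212)),((0,-.022,.08),(317,219)),((.036,.038,.046),(303.5,202)),((-.036,.038,.046),(294.5,222))],
"side":[((0,-.022,.078),(270.5,265.5)),((0,-.012,.109),(273,251)),((0,.012,.109),(276,246)),((-.036,.038,.046),(262.5,264)),((.036,.038,.046),(292,266))]}
'''+s[j:]
s=s.replace('pics/ov','pics/ov2'); open("f1.py","w").write(s)
E
python3 f1.py
```

```text
top [[1.1, -1.7], [1.6, -1.0], [0.5, -0.7], [1.7, -0.9]]
side [[-1.9, -0.6], [-0.5, -1.1], [-0.5, -0.5]]
stand [ 0.6042 -0.3263  0.0349]
side [[-1.0, 0.4], [-1.2, -0.2], [0.0, 4.3], [0.2, 2.9]]
top [[-0.2, -1.5], [-0.9, -1.8], [-2.6, -0.8]]
scale [ 0.6063 -0.3214  0.0657]
seat top [0.5099 0.1924 0.004 ]
seat side [0.5145 0.1882 0.004 ]
top [[240, 197], [239, 235], [200, 234], [202, 195]] [0.51   0.1925 0.01  ] [0.11   0.1105 0.1113 0.1136]
side [[282, 217], [287, 239], [246, 241], [243, 217]] [0.5135 0.1819 0.01  ] [0.1126 0.1172 0.1082 0.1267]
top [[2.1, -1.3], [2.0, -2.1], [-0.4, -3.1], [-1.3, 0.2]]
side [[-0.4, 1.0], [-1.4, 0.8], [-1.4, -0.4], [-0.5, -4.0], [0.7, -0.8]]
core [ 0.5074 -0.0647 -0.3848]
```

View pics/ov2.png

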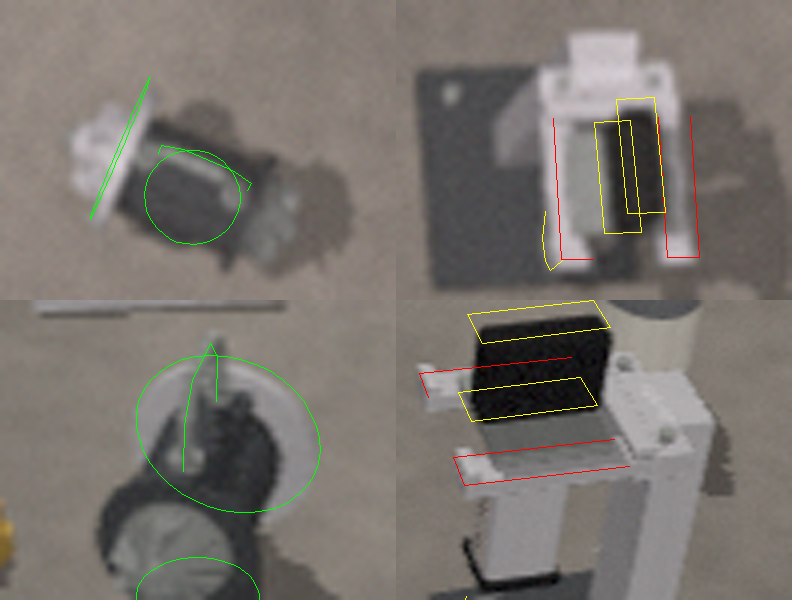

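The two cameras disagree by about 4–5 mm on everything, with top reading −x/+y relative to side. That is a small calibration tilt, so I'll use the averages for the grasp and judge the fine work by relative position. Next I move over the scale and check.

send_rows([
  {"gripper": -1,"linear": [0.019,-0.037,0],"delta_rot": [0,0,0.003]},
  {"gripper": -1,"linear": [0.038,-0.074,0],"delta_rot": [0,0,0.006]},
  {"gripper": -1,"linear": [0.057,-0.111,0],"delta_rot": [0,0,0.009]},
  {"gripper": -1,"linear": [0.076,-0.148,0],"delta_rot": [0,0,0.012]},
  {"gripper": -1,"linear": [0.095,-0.185,0],"delta_rot": [0,0,0.015]},
  {"gripper": -1,"linear": [0.114,-0.222,0],"delta_rot": [0,0,0.018]},
  {"gripper": -1,"linear": [0.133,-0.259,0],"delta_rot": [0,0,0.02]},
  {"gripper": -1,"linear": [0.151,-0.295,0],"delta_rot": [0,0,0.02]},
])

```text
clock: 2.5
position: [0.6059, -0.3221, 0.2306]
ee_rot: [-0.0, -0.019, 1.0, 0.0]
contact_force: [0.5, 0.4, 0.4]
width: 0.0857
gripper_force: 0.0
```

send_rows([
  {"gripper": -1,"linear": [0,0,-0.01],"delta_rot": [0,0,0]},
  {"gripper": -1,"linear": [0,0,-0.02],"delta_rot": [0,0,0]},
  {"gripper": -1,"linear": [0,0,-0.03],"delta_rot": [0,0,0]},
  {"gripper": -1,"linear": [0,0,-0.04],"delta_rot": [0,0,0]},
  {"gripper": -1,"linear": [0,0,-0.04],"delta_rot": [0,0,0]},
])

```text
clock: 3.0
position: [0.6043, -0.3188, 0.1895]
ee_rot: [-0.002, -0.02, 1.0, 0.001]
contact_force: [-0.3, 0.3, 0.5]
width: 0.0853
gripper_force: 0.0
```

```bash
python3 - <<'E'
from h import *
o=[]
for n,x,y in(("top",365,140),("side",315,230)):
    d=cam(n); im=cv2.resize(d["pixels"][y:y+120,x:x+80],None,fx=5,fy=5,interpolation=cv2.INTER_CUBIC)
    for z in(.191,.203):
        p=get_state()["position"]; u=((proj(d,[p[0],p[1],z])[0]-[x-.5,y-.5])*5).astype(int); cv2.circle(im,tuple(map(int,u)),3,(0,255,255),-1)
    o.append(im)
cv2.imwrite("pics/c1.png",np.hstack(o)); s=get_state(); print(s["position"],s["ee_rot"],s["contact_force"])
E
```

```text
[ 0.6053452  -0.31973342  0.19142922] [-9.64982199e-05 -2.00530729e-02  9.99798903e-01  1.33540946e-04] [-0.1331404   0.33707488 -0.02006977]
```

View pics/c1.png

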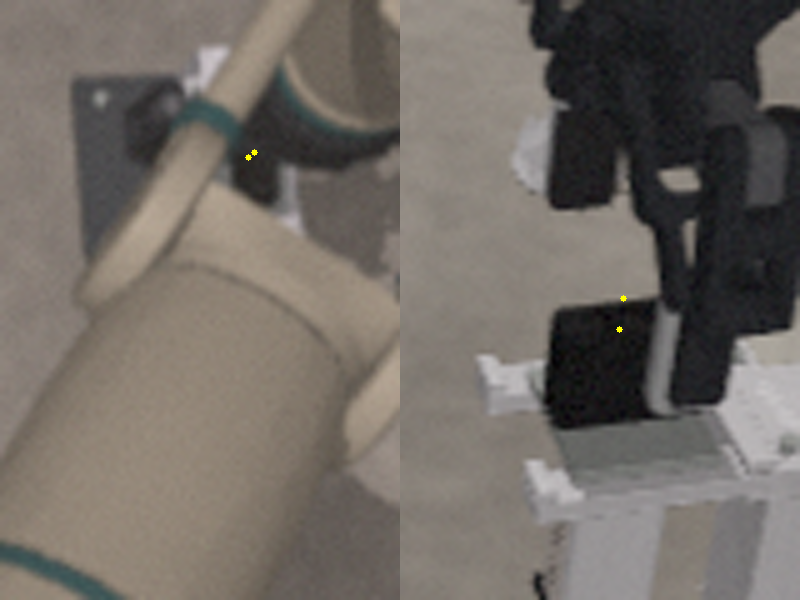

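The block sits between the fingers: its top edge is at panel y≈307 and its middle at x≈620 in the side view, within a few mm of the tool axis. I descend, pinch, and read the forces.

send_rows([
  {"gripper": -1,"linear": [-0.002,0,-0.006],"delta_rot": [0,0,0]},
  {"gripper": -1,"linear": [-0.002,0,-0.011],"delta_rot": [0,0,0]},
  {"gripper": -1,"linear": [-0.002,0,-0.015],"delta_rot": [0,0,0]},
  {"gripper": 0,"linear": [-0.002,0,-0.016],"delta_rot": [0,0,0]},
  {"gripper": 0.5,"linear": [-0.002,0,-0.016],"delta_rot": [0,0,0]},
  {"gripper": 1,"linear": [-0.002,0,-0.016],"delta_rot": [0,0,0]},
  {"gripper": 1,"linear": [-0.002,0,-0.016],"delta_rot": [0,0,0]},
  {"gripper": 1,"linear": [-0.002,0,-0.016],"delta_rot": [0,0,0]},
], newtons=80)

```text
clock: 3.9
position: [0.6038, -0.3214, 0.1761]
ee_rot: [0.001, -0.02, 1.0, -0.001]
contact_force: [0.7, -1.4, -1.1]
width: 0.0146
gripper_force: 78.0
```

send_rows([
  {"gripper": 1,"linear": [0,0,0],"delta_rot": [0,0,0]},
  {"gripper": 1,"linear": [0,0,0],"delta_rot": [0,0,0]},
  {"gripper": 1,"linear": [0,0,0],"delta_rot": [0,0,0]},
  {"gripper": 1,"linear": [0,0,0],"delta_rot": [0,0,0]},
])

```text
clock: 4.3
position: [0.6038, -0.3211, 0.176]
ee_rot: [0.001, -0.02, 1.0, -0.001]
contact_force: [-0.1, -1.8, 4.5]
width: 0.0146
gripper_force: 78.7
```

send_rows([
  {"gripper": 1,"linear": [0,0,0.004],"delta_rot": [0,0,0]},
  {"gripper": 1,"linear": [0,0,0.008],"delta_rot": [0,0,0]},
  {"gripper": 1,"linear": [0,0,0.012],"delta_rot": [0,0,0]},
  {"gripper": 1,"linear": [0,0,0.014],"delta_rot": [0,0,0]},
  {"gripper": 1,"linear": [0,0,0.014],"delta_rot": [0,0,0]},
])

```text
clock: 4.8
position: [0.6036, -0.3204, 0.1896]
ee_rot: [0.0, -0.02, 1.0, 0.0]
contact_force: [-0.7, -0.9, -2.3]
width: 0.0154
gripper_force: 78.2
```

send_rows([
  {"gripper": 1,"linear": [-0.01,-0.0004,0],"delta_rot": [0,0,0]},
  {"gripper": 1,"linear": [-0.02,-0.0008,0],"delta_rot": [0,0,0]},
  {"gripper": 1,"linear": [-0.032,-0.0012,0],"delta_rot": [0,0,0]},
  {"gripper": 1,"linear": [-0.044,-0.0016,0],"delta_rot": [0,0,0]},
  {"gripper": 1,"linear": [-0.056,-0.002,0],"delta_rot": [0,0,0]},
  {"gripper": 1,"linear": [-0.068,-0.0024,0],"delta_rot": [0,0,0]},
  {"gripper": 1,"linear": [-0.08,-0.003,0],"delta_rot": [0,0,0]},
  {"gripper": 1,"linear": [-0.09,-0.0035,0],"delta_rot": [0,0,0]},
])

```text
clock: 5.6
position: [0.5122, -0.3241, 0.1894]
ee_rot: [-0.0, -0.019, 1.0, 0.0]
contact_force: [0.2, 0.3, -2.2]
width: 0.0146
gripper_force: 78.2
```

```bash
python3 - <<'E'
from fit import *
st,sc,co=pickle.load(open("fit.pkl","rb"))
k={"top":[((0,.022,.08),(302,212)),((0,-.022,.08),(317,219)),((.036,.038,.046),(303.5,202)),((-.036,.038,.046),(294.5,222)),((0,.012,.108),(304.5,209.5)),((0,-.012,.108),(314.5,214.5))],
"side":[((0,-.022,.078),(270.5,265.5)),((0,-.012,.109),(273,251)),((0,.012,.109),(276,246)),((.036,.038,.046),(292,266))]}
for n in k: print(n,fit({n:k[n]},co).round(4))
d=ds["side"];p0=np.array([.5,-.06,.106])
for e in np.eye(3)*.001: print((proj(d,p0+e)-proj(d,p0)).round(2),(proj(ds["top"],p0+e)-proj(ds["top"],p0)).round(2))
E
```

```text
top [[0.7, -0.6], [0.0, -0.4], [-0.8, -2.3], [-3.4, 0.2], [2.0, 1.8], [0.0, 0.8]]
top [ 0.5039 -0.0601 -0.4535]
side [[0.2, 0.7], [-0.7, 0.5], [-0.5, -0.6], [1.7, -0.8]]
side [ 0.5092 -0.0639 -0.4076]
[[ 0.47 -0.03]] [[ 0.   -0.37]]
[[-0.05 -0.26]] [[-0.37 -0.01]]
[[ 0.   -0.39]] [[ 0.03 -0.06]]
```

send_rows([
  {"gripper": 1,"linear": [-0.003,0.012,0.01],"delta_rot": [0,0,-0.03]},
  {"gripper": 1,"linear": [-0.008,0.034,0.02],"delta_rot": [0,0,-0.07]},
  {"gripper": 1,"linear": [-0.014,0.06,0.03],"delta_rot": [0,0,-0.11]},
  {"gripper": 1,"linear": [-0.02,0.086,0.04],"delta_rot": [0,0,-0.15]},
  {"gripper": 1,"linear": [-0.026,0.112,0.05],"delta_rot": [0,0,-0.19]},
  {"gripper": 1,"linear": [-0.032,0.138,0.06],"delta_rot": [0,0,-0.23]},
  {"gripper": 1,"linear": [-0.038,0.165,0.06],"delta_rot": [0,0,-0.28]},
  {"gripper": 1,"linear": [-0.044,0.192,0.06],"delta_rot": [0,0,-0.32]},
])

```text
clock: 6.4
position: [0.469, -0.1312, 0.2499]
ee_rot: [0.001, 0.141, 0.99, -0.0]
contact_force: [0.7, 0.6, -1.6]
width: 0.0148
gripper_force: 78.3
```

send_rows([
  {"gripper": 1,"linear": [-0.006,0.028,0],"delta_rot": [0,0,-0.04]},
  {"gripper": 1,"linear": [-0.012,0.054,-0.004],"delta_rot": [0,0,-0.08]},
  {"gripper": 1,"linear": [-0.017,0.077,-0.008],"delta_rot": [0,0,-0.11]},
  {"gripper": 1,"linear": [-0.021,0.093,-0.013],"delta_rot": [0,0,-0.14]},
  {"gripper": 1,"linear": [-0.022,0.098,-0.017],"delta_rot": [0,0,-0.14]},
  {"gripper": 1,"linear": [-0.022,0.098,-0.017],"delta_rot": [0,0,-0.14]},
])

```text
clock: 7.0
position: [0.4469, -0.0338, 0.232]
ee_rot: [-0.0, 0.208, 0.978, -0.0]
contact_force: [-0.2, -0.7, -1.9]
width: 0.0143
gripper_force: 78.2
```

```bash
cat > snap.py <<'E'
import sys,pickle; from h import *
def snap(out,boxes,marks=()):
    o=[];D={}
    for n,x,y,w,h,s in boxes:
        d=D.get(n) or cam(n); D[n]=d
        im=cv2.resize(d["pixels"][y:y+h,x:x+w],(int(w*s),int(h*s)),interpolation=cv2.INTER_CUBIC)
        for k in range(x,x+w):
            if k%10==0: cv2.line(im,(int((k-x+.5)*s),0),(int((k-x+.5)*s),5),(0,255,255),1); cv2.putText(im,str(k),(int((k-x)*s)-8,15),0,.33,(0,255,255),1)
        for k in range(y,y+h):
            if k%10==0: cv2.line(im,(0,int((k-y+.5)*s)),(5,int((k-y+.5)*s)),(0,255,255),1); cv2.putText(im,str(k),(6,int((k-y+.5)*s)+4),0,.33,(0,255,255),1)
        for P in marks:
            u=((proj(d,P)[0]-[x-.5,y-.5])*s).astype(int); cv2.circle(im,tuple(map(int,u)),2,(0,0,255),-1)
        o.append(im)
    cv2.imwrite(out,np.hstack(o)); pickle.dump(D,open(out+".pkl","wb")); return D
E
python3 - <<'E'
from snap import *
s=get_state(); p=s["position"]; print(p,s["ee_rot"],s["contact_force"])
x=np.array([np.cos(.42),-np.sin(.42),0])
m=[p+[0,0,-.1465],p+[0,0,-.1465+.0075]+.015*x,p+[0,0,-.14]-.014*x]
print(proj(cam("side"),m))
snap("pics/c2.png",[("side",220,190,100,120,5),("top",260,170,60,120,5)],m)
E
```

```text
[ 0.44689116 -0.03382343  0.23198014] [-2.79903327e-04  2.07993782e-01  9.78130105e-01 -7.68586173e-05] [-0.16144478 -0.67253307 -1.93183346]
[[243.85702232 251.19021065]
 [250.25224814 249.57452933]
 [237.79735902 247.59036209]]
```

View pics/c2.png

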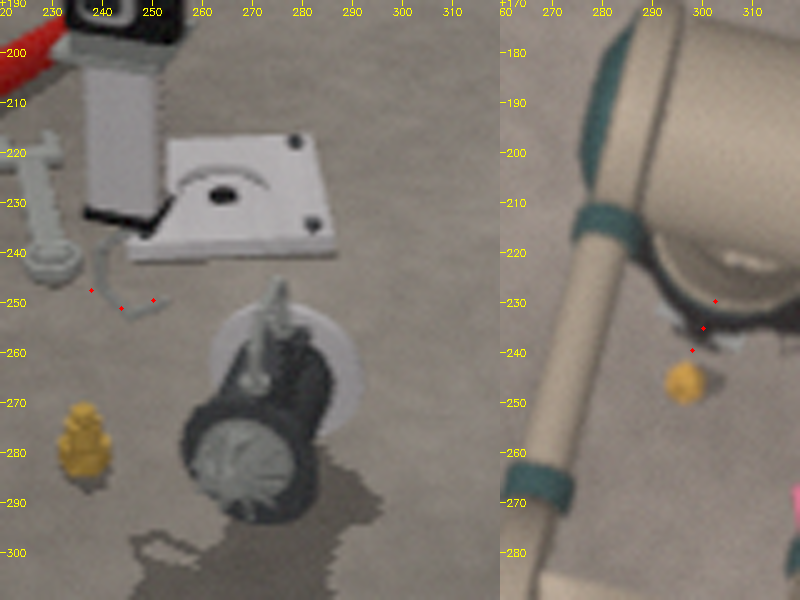

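The side view shows the hook at about (245,252) and the bow crown at about (274,249), with the point facing the window. Relative to the hook, the bow is (+57,−28) mm away, which agrees with the top-only fit. Moving in.

send_rows([
  {"gripper": 1,"linear": [0.004,-0.002,0],"delta_rot": [0,0,0]},
  {"gripper": 1,"linear": [0.01,-0.005,0],"delta_rot": [0,0,0]},
  {"gripper": 1,"linear": [0.016,-0.008,0],"delta_rot": [0,0,0]},
  {"gripper": 1,"linear": [0.022,-0.011,0],"delta_rot": [0,0,0]},
  {"gripper": 1,"linear": [0.027,-0.0135,0],"delta_rot": [0,0,0]},
  {"gripper": 1,"linear": [0.032,-0.016,0],"delta_rot": [0,0,0]},
  {"gripper": 1,"linear": [0.036,-0.018,0],"delta_rot": [0,0,0]},
  {"gripper": 1,"linear": [0.04,-0.02,0],"delta_rot": [0,0,0]},
])

```text
clock: 7.95
position: [0.4878, -0.0542, 0.2323]
ee_rot: [-0.0, 0.209, 0.978, 0.0]
contact_force: [-0.2, -0.2, -2.7]
width: 0.0148
gripper_force: 78.2
```

send_rows([
  {"gripper": 1,"linear": [0.004,-0.002,0],"delta_rot": [0,0,0]},
  {"gripper": 1,"linear": [0.008,-0.004,0],"delta_rot": [0,0,0]},
  {"gripper": 1,"linear": [0.012,-0.006,0],"delta_rot": [0,0,0]},
  {"gripper": 1,"linear": [0.015,-0.0075,0],"delta_rot": [0,0,0]},
  {"gripper": 1,"linear": [0.0165,-0.008,0],"delta_rot": [0,0,0]},
  {"gripper": 1,"linear": [0.0165,-0.008,0],"delta_rot": [0,0,0]},
  {"gripper": 1,"linear": [0.0165,-0.008,0],"delta_rot": [0,0,0]},
])

```text
clock: 8.65
position: [0.5039, -0.062, 0.2323]
ee_rot: [-0.0, 0.209, 0.978, 0.0]
contact_force: [0.1, 0.3, -1.7]
width: 0.0145
gripper_force: 78.2
```

```bash
python3 - <<'E'
from snap import *
s=get_state(); p=s["position"]; print(p,s["contact_force"],s["moment"])
snap("pics/c3.png",[("side",235,190,100,110,5)])
import pickle
a=pickle.load(open("d0.pkl","rb"))["side"]["pixels"]; b=pickle.load(open("pics/c3.png.pkl","rb"))["side"]["pixels"]
d=np.abs(a.astype(int)-b).sum(2)
print(d[270:295,250:285].mean(), d[245:270,255:295].mean())  # core front wheel still?
E
```

```text
[ 0.50386179 -0.06203482  0.23227734] [ 0.10011007  0.25221044 -1.66119551] [-0.01329228  0.07412403  0.0070679 ]
7.051428571428572 11.936
```

send_rows([
  {"gripper": 1,"linear": [0,0,0.003],"delta_rot": [0,0,0]},
  {"gripper": 1,"linear": [0,0,0.006],"delta_rot": [0,0,0]},
  {"gripper": 1,"linear": [0,0,0.009],"delta_rot": [0,0,0]},
  {"gripper": 1,"linear": [0,0,0.012],"delta_rot": [0,0,0]},
  {"gripper": 1,"linear": [0,0,0.013],"delta_rot": [0,0,0]},
  {"gripper": 1,"linear": [0,0,0.013],"delta_rot": [0,0,0]},
])

```text
clock: 9.3
position: [0.5041, -0.0621, 0.2456]
ee_rot: [0.0, 0.209, 0.978, 0.0]
contact_force: [-0.1, -0.5, -2.1]
width: 0.0144
gripper_force: 78.2
```

send_rows([
  {"gripper": 1,"linear": [0,0,0.002],"delta_rot": [0,0,0]},
  {"gripper": 1,"linear": [0,0,0.004],"delta_rot": [0,0,0]},
  {"gripper": 1,"linear": [0,0,0.006],"delta_rot": [0,0,0]},
  {"gripper": 1,"linear": [0,0,0.008],"delta_rot": [0,0,0]},
  {"gripper": 1,"linear": [0,0,0.01],"delta_rot": [0,0,0]},
  {"gripper": 1,"linear": [0,0,0.012],"delta_rot": [0,0,0]},
  {"gripper": 1,"linear": [0,0,0.012],"delta_rot": [0,0,0]},
  {"gripper": 1,"linear": [0,0,0.012],"delta_rot": [0,0,0]},
])

```text
clock: 10.1
position: [0.5039, -0.0621, 0.2573]
ee_rot: [-0.0, 0.209, 0.978, 0.0]
contact_force: [-0.6, 0.7, -2.5]
width: 0.0145
gripper_force: 78.1
```

send_rows([
  {"gripper": 1,"linear": [0,0,0.003],"delta_rot": [0,0,0]},
  {"gripper": 1,"linear": [0,0,0.006],"delta_rot": [0,0,0]},
  {"gripper": 1,"linear": [0,0,0.009],"delta_rot": [0,0,0]},
  {"gripper": 1,"linear": [0,0,0.011],"delta_rot": [0,0,0]},
  {"gripper": 1,"linear": [0,0,0.012],"delta_rot": [0,0,0]},
  {"gripper": 1,"linear": [0,0,0.012],"delta_rot": [0,0,0]},
  {"gripper": 1,"linear": [0,0,0.012],"delta_rot": [0,0,0]},
])

```text
clock: 10.8
position: [0.5039, -0.0621, 0.2692]
ee_rot: [-0.0, 0.209, 0.978, 0.0]
contact_force: [-0.4, -0.3, -3.6]
width: 0.0145
gripper_force: 78.0
```

```bash
cat > f.py <<'E'
from snap import *
# average force reading and track core in side view by template (front turbine wheel) vs d0
def track(prev):
    F=[];P=[]
    import pickle
    a=pickle.load(open("d0.pkl","rb"))["side"]["pixels"]
    acc=[]
    for i in range(4):
        d=cam("side"); acc.append(d["pixels"].astype(np.float32)); s=get_state(); F.append(s["contact_force"]); P.append(s["position"])
    b=np.mean(acc,0).astype(np.uint8)
    T=a[258:298,252:294]; r=cv2.matchTemplate(b[180:320,150:400],T,cv2.TM_CCOEFF_NORMED); _,v,_,l=cv2.minMaxLoc(r)
    x,y=l
    def sub(m,c,q): return .5*(m-q)/(m-2*c+q)
    if 0<x<r.shape[1]-1 and 0<y<r.shape[0]-1:
        x=x+sub(r[y,l[0]-1],r[y,l[0]],r[y,l[0]+1]); y=y+sub(r[l[1]-1,l[0]],r[l[1],l[0]],r[l[1]+1,l[0]])
    print("F",np.mean(F,0).round(2),"std",np.std(F,0).round(2),"P",np.mean(P,0).round(4),"core shift px",round(x+150-252,2),round(y+180-258,2),round(v,3),s["clock"])
    return b
if __name__=="__main__": track(0)
E
python3 f.py
```

```text
F [-0.46  0.59 -3.79] std [0.18 0.26 0.57] P [ 0.504  -0.0621  0.2692] core shift px 0.0 0.02 0.996 11.0
```

send_rows([
  {"gripper": 1,"linear": [0,0,0.002],"delta_rot": [0,0,0]},
  {"gripper": 1,"linear": [0,0,0.004],"delta_rot": [0,0,0]},
  {"gripper": 1,"linear": [0,0,0.006],"delta_rot": [0,0,0]},
  {"gripper": 1,"linear": [0,0,0.008],"delta_rot": [0,0,0]},
  {"gripper": 1,"linear": [0,0,0.01],"delta_rot": [0,0,0]},
  {"gripper": 1,"linear": [0,0,0.012],"delta_rot": [0,0,0]},
  {"gripper": 1,"linear": [0,0,0.012],"delta_rot": [0,0,0]},
])

```text
clock: 11.7
position: [0.5042, -0.0622, 0.2816]
ee_rot: [0.0, 0.209, 0.978, 0.0]
contact_force: [-1.0, 0.5, -4.9]
width: 0.0146
gripper_force: 78.0
```

```bash
python3 f.py
```

```text
F [-0.18 -0.5  -5.03] std [0.3  0.5  0.55] P [ 0.504  -0.0622  0.2813] core shift px -0.23 0.03 0.969 11.9
```

send_rows([
  {"gripper": 1,"linear": [0,0,0.002],"delta_rot": [0,0,0]},
  {"gripper": 1,"linear": [0,0,0.004],"delta_rot": [0,0,0]},
  {"gripper": 1,"linear": [0,0,0.006],"delta_rot": [0,0,0]},
  {"gripper": 1,"linear": [0,0,0.008],"delta_rot": [0,0,0]},
  {"gripper": 1,"linear": [0,0,0.008],"delta_rot": [0,0,0]},
  {"gripper": 1,"linear": [0,0,0.008],"delta_rot": [0,0,0]},
])

```text
clock: 12.5
position: [0.5041, -0.0621, 0.2894]
ee_rot: [0.0, 0.209, 0.978, 0.0]
contact_force: [-0.0, 0.3, -6.1]
width: 0.0145
gripper_force: 78.0
```

```bash
python3 f.py
```

```text
F [ 0.12  0.27 -5.07] std [0.55 0.62 0.43] P [ 0.504  -0.0621  0.2892] core shift px -0.17 -2.64 0.946 12.7
```

The core is hanging: it has risen about 2.6 px, roughly 7 mm, at a load of about 3.2 N. I raise it slightly and hold for over 2 s.

send_rows([
  {"gripper": 1,"linear": [0,0,0.001],"delta_rot": [0,0,0]},
  {"gripper": 1,"linear": [0,0,0.002],"delta_rot": [0,0,0]},
  {"gripper": 1,"linear": [0,0,0.002],"delta_rot": [0,0,0]},
  {"gripper": 1,"linear": [0,0,0.002],"delta_rot": [0,0,0]},
  {"gripper": 1,"linear": [0,0,0.002],"delta_rot": [0,0,0]},
  {"gripper": 1,"linear": [0,0,0.002],"delta_rot": [0,0,0]},
  {"gripper": 1,"linear": [0,0,0.002],"delta_rot": [0,0,0]},
  {"gripper": 1,"linear": [0,0,0.002],"delta_rot": [0,0,0]},
])

```text
clock: 13.5
position: [0.504, -0.0621, 0.2913]
ee_rot: [-0.0, 0.209, 0.978, 0.0]
contact_force: [-0.9, -0.6, -5.0]
width: 0.0147
gripper_force: 78.0
```

send_rows([
  {"gripper": 1,"linear": [0,0,0],"delta_rot": [0,0,0]},
  {"gripper": 1,"linear": [0,0,0],"delta_rot": [0,0,0]},
  {"gripper": 1,"linear": [0,0,0],"delta_rot": [0,0,0]},
  {"gripper": 1,"linear": [0,0,0],"delta_rot": [0,0,0]},
  {"gripper": 1,"linear": [0,0,0],"delta_rot": [0,0,0]},
  {"gripper": 1,"linear": [0,0,0],"delta_rot": [0,0,0]},
  {"gripper": 1,"linear": [0,0,0],"delta_rot": [0,0,0]},
  {"gripper": 1,"linear": [0,0,0],"delta_rot": [0,0,0]},
])

```text
clock: 14.3
position: [0.504, -0.0621, 0.2913]
ee_rot: [0.0, 0.209, 0.978, 0.0]
contact_force: [-1.0, -0.6, -5.1]
width: 0.0146
gripper_force: 78.0
```

send_rows([
  {"gripper": 1,"linear": [0,0,0],"delta_rot": [0,0,0]},
  {"gripper": 1,"linear": [0,0,0],"delta_rot": [0,0,0]},
  {"gripper": 1,"linear": [0,0,0],"delta_rot": [0,0,0]},
  {"gripper": 1,"linear": [0,0,0],"delta_rot": [0,0,0]},
  {"gripper": 1,"linear": [0,0,0],"delta_rot": [0,0,0]},
  {"gripper": 1,"linear": [0,0,0],"delta_rot": [0,0,0]},
  {"gripper": 1,"linear": [0,0,0],"delta_rot": [0,0,0]},
  {"gripper": 1,"linear": [0,0,0],"delta_rot": [0,0,0]},
])

```text
clock: 15.1
position: [0.504, -0.0621, 0.2913]
ee_rot: [0.0, 0.209, 0.978, 0.0]
contact_force: [-0.2, -0.4, -5.1]
width: 0.0147
gripper_force: 78.0
```

```bash
python3 f.py; python3 f.py
```

```text
F [-0.33 -0.09 -5.03] std [0.5  0.63 0.58] P [ 0.504  -0.0621  0.2913] core shift px -0.14 -3.56 0.939 15.3
F [-0.15 -0.23 -5.38] std [0.28 0.45 0.32] P [ 0.504  -0.0621  0.2913] core shift px -0.13 -3.56 0.939 15.5
```

send_rows([
  {"gripper": 1,"linear": [0,0,0.0007],"delta_rot": [0,0,0]},
  {"gripper": 1,"linear": [0,0,0.002],"delta_rot": [0,0,0]},
  {"gripper": 1,"linear": [0,0,0.0038],"delta_rot": [0,0,0]},
  {"gripper": 1,"linear": [0,0,0.0056],"delta_rot": [0,0,0]},
  {"gripper": 1,"linear": [0,0,0.0074],"delta_rot": [0,0,0]},
  {"gripper": 1,"linear": [0,0,0.009],"delta_rot": [0,0,0]},
  {"gripper": 1,"linear": [0,0,0.0098],"delta_rot": [0,0,0]},
  {"gripper": 1,"linear": [0,0,0.01],"delta_rot": [0,0,0]},
])

```text
clock: 16.3
position: [0.5041, -0.0621, 0.3015]
ee_rot: [0.0, 0.209, 0.978, 0.0]
contact_force: [0.4, 0.4, -4.7]
width: 0.0145
gripper_force: 78.0
```

send_rows([
  {"gripper": 1,"linear": [0,0.0005,0],"delta_rot": [0,0,0]},
  {"gripper": 1,"linear": [0,0.002,0],"delta_rot": [0,0,0]},
  {"gripper": 1,"linear": [0,0.0045,0],"delta_rot": [0,0,0]},
  {"gripper": 1,"linear": [0,0.008,0],"delta_rot": [0,0,0]},
  {"gripper": 1,"linear": [0,0.0125,0],"delta_rot": [0,0,0]},
  {"gripper": 1,"linear": [0,0.0175,0],"delta_rot": [0,0,0]},
  {"gripper": 1,"linear": [0,0.0225,0],"delta_rot": [0,0,0]},
  {"gripper": 1,"linear": [0,0.0275,0],"delta_rot": [0,0,0]},
])

```text
clock: 17.1
position: [0.504, -0.034, 0.3014]
ee_rot: [0.0, 0.209, 0.978, 0.0]
contact_force: [-0.5, -0.5, -5.3]
width: 0.0148
gripper_force: 78.0
```

send_rows([
  {"gripper": 1,"linear": [0.0001,0.005,0],"delta_rot": [0,0,0]},
  {"gripper": 1,"linear": [0.0003,0.01,0],"delta_rot": [0,0,0]},
  {"gripper": 1,"linear": [0.0004,0.015,0],"delta_rot": [0,0,0]},
  {"gripper": 1,"linear": [0.0006,0.02,0],"delta_rot": [0,0,0]},
  {"gripper": 1,"linear": [0.0008,0.025,0],"delta_rot": [0,0,0]},
  {"gripper": 1,"linear": [0.0009,0.03,0],"delta_rot": [0,0,0]},
  {"gripper": 1,"linear": [0.001,0.035,0],"delta_rot": [0,0,0]},
  {"gripper": 1,"linear": [0.0012,0.04,0],"delta_rot": [0,0,0]},
])

```text
clock: 17.9
position: [0.5052, 0.0058, 0.3013]
ee_rot: [-0.0, 0.209, 0.978, 0.0]
contact_force: [0.1, -0.0, -5.8]
width: 0.0144
gripper_force: 78.0
```

```bash
python3 - <<'E'
from h import *
s=get_state(); print(s["position"],s["contact_force"],s["clock"])
E
```

```text
[0.50520838 0.005811   0.30129831] [ 0.1250673  -0.03555059 -5.8488539 ] 17.9
```

send_rows([
  {"gripper": 1,"linear": [0.0001,0.005,0],"delta_rot": [0,0,0]},
  {"gripper": 1,"linear": [0.0003,0.01,0],"delta_rot": [0,0,0]},
  {"gripper": 1,"linear": [0.0004,0.015,0],"delta_rot": [0,0,0]},
  {"gripper": 1,"linear": [0.0006,0.02,0],"delta_rot": [0,0,0]},
  {"gripper": 1,"linear": [0.0008,0.025,0],"delta_rot": [0,0,0]},
  {"gripper": 1,"linear": [0.0009,0.03,0],"delta_rot": [0,0,0]},
  {"gripper": 1,"linear": [0.001,0.035,0],"delta_rot": [0,0,0]},
  {"gripper": 1,"linear": [0.0012,0.04,0],"delta_rot": [0,0,0]},
])

```text
clock: 18.7
position: [0.5064, 0.0458, 0.3013]
ee_rot: [0.0, 0.209, 0.978, 0.0]
contact_force: [0.5, -0.0, -4.8]
width: 0.0148
gripper_force: 78.0
```

send_rows([
  {"gripper": 1,"linear": [0.0001,0.005,0],"delta_rot": [0,0,0]},
  {"gripper": 1,"linear": [0.0003,0.01,0],"delta_rot": [0,0,0]},
  {"gripper": 1,"linear": [0.0004,0.015,0],"delta_rot": [0,0,0]},
  {"gripper": 1,"linear": [0.0006,0.02,0],"delta_rot": [0,0,0]},
  {"gripper": 1,"linear": [0.0008,0.025,0],"delta_rot": [0,0,0]},
  {"gripper": 1,"linear": [0.0009,0.03,0],"delta_rot": [0,0,0]},
  {"gripper": 1,"linear": [0.001,0.035,0],"delta_rot": [0,0,0]},
  {"gripper": 1,"linear": [0.0012,0.04,0],"delta_rot": [0,0,0]},
])

```text
clock: 19.5
position: [0.5076, 0.0858, 0.3013]
ee_rot: [0.0, 0.209, 0.978, 0.0]
contact_force: [0.8, 0.1, -5.4]
width: 0.0148
gripper_force: 78.0
```

send_rows([
  {"gripper": 1,"linear": [0.0001,0.005,0],"delta_rot": [0,0,0]},
  {"gripper": 1,"linear": [0.0003,0.01,0],"delta_rot": [0,0,0]},
  {"gripper": 1,"linear": [0.0004,0.015,0],"delta_rot": [0,0,0]},
  {"gripper": 1,"linear": [0.0006,0.02,0],"delta_rot": [0,0,0]},
  {"gripper": 1,"linear": [0.0008,0.025,0],"delta_rot": [0,0,0]},
  {"gripper": 1,"linear": [0.0009,0.03,0],"delta_rot": [0,0,0]},
  {"gripper": 1,"linear": [0.001,0.035,0],"delta_rot": [0,0,0]},
  {"gripper": 1,"linear": [0.0012,0.04,0],"delta_rot": [0,0,0]},
])

```text
clock: 20.3
position: [0.5088, 0.1258, 0.3013]
ee_rot: [0.0, 0.209, 0.978, 0.0]
contact_force: [0.6, 0.2, -4.4]
width: 0.0146
gripper_force: 78.0
```

send_rows([
  {"gripper": 1,"linear": [0.0001,0.005,0],"delta_rot": [0,0,0]},
  {"gripper": 1,"linear": [0.0003,0.01,0],"delta_rot": [0,0,0]},
  {"gripper": 1,"linear": [0.0004,0.015,0],"delta_rot": [0,0,0]},
  {"gripper": 1,"linear": [0.0006,0.02,0],"delta_rot": [0,0,0]},
  {"gripper": 1,"linear": [0.0008,0.025,0],"delta_rot": [0,0,0]},
  {"gripper": 1,"linear": [0.0009,0.03,0],"delta_rot": [0,0,0]},
  {"gripper": 1,"linear": [0.001,0.035,0],"delta_rot": [0,0,0]},
  {"gripper": 1,"linear": [0.0012,0.04,0],"delta_rot": [0,0,0]},
])

```text
clock: 21.1
position: [0.5101, 0.1658, 0.3013]
ee_rot: [0.0, 0.209, 0.978, 0.0]
contact_force: [-0.5, -0.3, -3.9]
width: 0.0145
gripper_force: 78.0
```

send_rows([
  {"gripper": 1,"linear": [0,0.005,0],"delta_rot": [0,0,0]},
  {"gripper": 1,"linear": [0,0.0095,0],"delta_rot": [0,0,0]},
  {"gripper": 1,"linear": [0,0.0135,0],"delta_rot": [0,0,0]},
  {"gripper": 1,"linear": [0,0.017,0],"delta_rot": [0,0,0]},
  {"gripper": 1,"linear": [0,0.02,0],"delta_rot": [0,0,0]},
  {"gripper": 1,"linear": [0,0.0225,0],"delta_rot": [0,0,0]},
  {"gripper": 1,"linear": [0,0.024,0],"delta_rot": [0,0,0]},
  {"gripper": 1,"linear": [0,0.025,0],"delta_rot": [0,0,0]},
])

```text
clock: 21.9
position: [0.51, 0.1905, 0.3013]
ee_rot: [0.0, 0.209, 0.978, 0.0]
contact_force: [-0.1, 1.0, -5.2]
width: 0.0149
gripper_force: 78.0
```

```bash
python3 f.py; python3 - <<'E'
from snap import *
p=get_state()["position"]; print(p)
# predicted px displacement of the core (z centre .046, +19mm) from start
d=snap("pics/c4.png",[("side",215,180,100,75,5.5),("top",195,180,60,75,4)])
a=np.array([.504,-.0621,.046]); b=np.array([p[0],p[1],.065]); bias=np.array([.005,-.003,0])
print(proj(d["side"],b+bias)-proj(d["side"],a+bias))
E
```

```text
F [ 0.09 -0.29 -4.97] std [0.38 0.09 0.65] P [0.51   0.1904 0.3013] core shift px -10.79 -63.18 0.517 22.1
[0.51002167 0.19027541 0.3013335 ]Traceback (most recent call last):
  File "<stdin>", line 4, in <module>
  File "snap.py", line 14, in snap
    cv2.imwrite(out,np.hstack(o)); pickle.dump(D,open(out+".pkl","wb")); return D
                    ~~~~~~~~~^^^
    return _nx.concatenate(arrs, 1, dtype=dtype, casting=casting)
           ~~~~~~~~~~~~~~~^^^^^^^^^^^^^^^^^^^^^^^^^^^^^^^^^^^^^^^
ValueError: all the input array dimensions except for the concatenation axis must match exactly, but along dimension 0, the array at index 0 has size 412 and the array at index 1 has size 300
```

```bash
python3 - <<'E'
from snap import *
p=get_state()["position"]
d=snap("pics/c4.png",[("side",215,165,90,85,6),("top",190,175,40,85,6)])
E
```

```text
(no output)
```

View pics/c4.png

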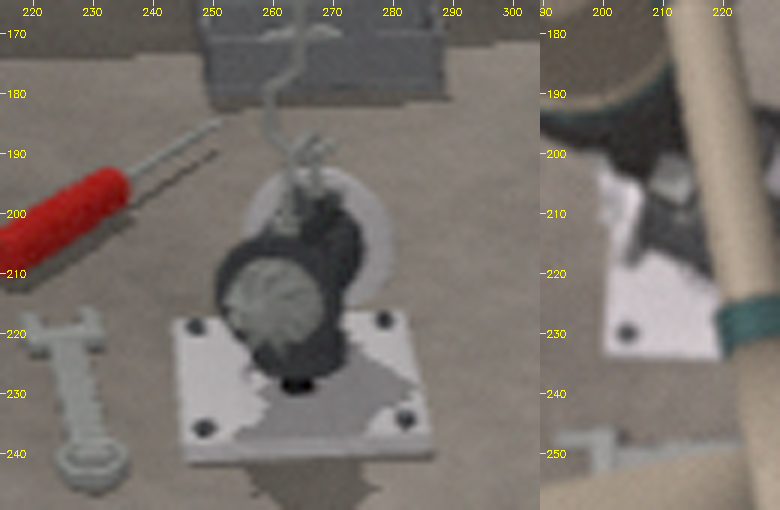

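The core hangs upright over the white plate. Its front wheel is at about (260.5,214.5) and the seat hole shows at (264,228.5). I'll quantify the offset by scaled template matching before lowering.

```bash
cat > off.py <<'E'
from snap import *; import pickle
a=pickle.load(open("d0.pkl","rb"))["side"]
ims=[cam("side") for _ in range(4)]; b=np.mean([i["pixels"].astype(np.float32) for i in ims],0)
from scipy.optimize import least_squares
c0=np.array([.5092,-.0639]); yaw=-.42
def loc(P,xy,z): 
    c,s=np.cos(yaw),np.sin(yaw); return np.array([xy[0]+c*P[0]-s*P[1],xy[1]+s*P[0]+c*P[1],P[2]+z])
H=.019
import sys
if len(sys.argv)>1: H=float(sys.argv[1])
dep=lambda d,P:(cv2.Rodrigues(d["rvec"])[0]@P+np.ravel(d["tvec"]))[2]
for name,P,w,h in(("wheel",(0,-.055,.046),30,28),("housing",(0,-.02,.05),44,44),("bow+body",(0,0,.07),40,40)):
    u0=proj(a,loc(P,c0,0))[0]; best=None
    for s in np.arange(.74,.9,.01):
        M=np.float32([[s,0,15+w*s/2-s*u0[0]],[0,s,15+h*s/2-s*u0[1]]])
        W_,H_=int(w*s),int(h*s)
        T=cv2.warpAffine(a["pixels"].astype(np.float32),np.float32([[s,0,W_/2-s*u0[0]],[0,s,H_/2-s*u0[1]]]),(W_,H_),flags=cv2.INTER_AREA)
        r=cv2.matchTemplate(b[160:260,220:320].astype(np.float32),T,cv2.TM_CCOEFF_NORMED); _,v,_,(x,y)=cv2.minMaxLoc(r)
        if best is None or v>best[0]:
            sx=.5*(r[y,x-1]-r[y,x+1])/(r[y,x-1]-2*r[y,x]+r[y,x+1]); sy=.5*(r[y-1,x]-r[y+1,x])/(r[y-1,x]-2*r[y,x]+r[y+1,x])
            best=(v,s,x+sx+220+W_/2,y+sy+160+H_/2)
    f=lambda q:proj(a,loc(P,q,H))[0]-best[2:]
    q=least_squares(f,[.515,.188],x_scale=.01).x
    print(name,np.round(best,3),"depth ratio",round(dep(a,loc(P,c0,0))/dep(a,loc(P,q,H)),3),"xy",q.round(4),"disp",(q-c0).round(4))
E
python3 off.py
```

```text
wheel [  0.756   0.85  258.295 219.816] depth ratio 0.804 xy [0.5151 0.1842] disp [0.0059 0.2481]
housing [  0.694   0.79  262.136 211.058] depth ratio 0.804 xy [0.5143 0.1905] disp [0.0051 0.2544]
bow+body [  0.832   0.77  264.813 201.292] depth ratio 0.806 xy [0.515  0.1895] disp [0.0058 0.2534]
```

```bash
cat > tr.py <<'E'
from h import *; import sys,os
ims=[];F=[]
for _ in range(4): ims.append(cam("side")["pixels"].astype(np.float32)); F.append(get_state()["contact_force"])
b=np.mean(ims,0)
if not os.path.exists("ref.npy"): np.save("ref.npy",b)
a=np.load("ref.npy")
for n,(x0,y0,x1,y1) in{"wheel":(252,205,270,222),"disc":(272,196,283,212),"all":(250,195,280,220)}.items():
    T=a[y0:y1,x0:x1]; r=cv2.matchTemplate(b[y0-12:y1+16,x0-12:x1+12],T,cv2.TM_CCOEFF_NORMED); _,v,_,(x,y)=cv2.minMaxLoc(r)
    try: sx=.5*(r[y,x-1]-r[y,x+1])/(r[y,x-1]-2*r[y,x]+r[y,x+1]); sy=.5*(r[y-1,x]-r[y+1,x])/(r[y-1,x]-2*r[y,x]+r[y+1,x])
    except Exception: sx=sy=0
    print(n,round(x-12+sx,2),round(y-12+sy,2),round(v,3))
s=get_state(); print("F",np.mean(F,0).round(2),s["position"].round(4),s["clock"])
E
python3 tr.py
```

```text
wheel 0.03 -0.01 1.0
disc -0.03 -0.04 1.0
all -0.01 -0.03 1.0
F [ 0.05  0.26 -5.23] [0.51   0.1904 0.3013] 22.7
```

send_rows([
  {"gripper": 1,"linear": [0,0,-0.0005],"delta_rot": [0,0,0]},
  {"gripper": 1,"linear": [0,0,-0.0015],"delta_rot": [0,0,0]},
  {"gripper": 1,"linear": [0,0,-0.0027],"delta_rot": [0,0,0]},
  {"gripper": 1,"linear": [0,0,-0.0039],"delta_rot": [0,0,0]},
  {"gripper": 1,"linear": [0,0,-0.005],"delta_rot": [0,0,0]},
  {"gripper": 1,"linear": [0,0,-0.006],"delta_rot": [0,0,0]},
  {"gripper": 1,"linear": [0,0,-0.007],"delta_rot": [0,0,0]},
  {"gripper": 1,"linear": [0,0,-0.008],"delta_rot": [0,0,0]},
])

```text
clock: 23.5
position: [0.5101, 0.1904, 0.2932]
ee_rot: [0.0, 0.209, 0.978, 0.0]
contact_force: [0.2, 0.6, -5.1]
width: 0.0144
gripper_force: 78.0
```

send_rows([
  {"gripper": 1,"linear": [0,0,-0.001],"delta_rot": [0,0,0]},
  {"gripper": 1,"linear": [0,0,-0.002],"delta_rot": [0,0,0]},
  {"gripper": 1,"linear": [0,0,-0.003],"delta_rot": [0,0,0]},
  {"gripper": 1,"linear": [0,0,-0.004],"delta_rot": [0,0,0]},
  {"gripper": 1,"linear": [0,0,-0.005],"delta_rot": [0,0,0]},
  {"gripper": 1,"linear": [0,0,-0.006],"delta_rot": [0,0,0]},
  {"gripper": 1,"linear": [0,0,-0.006],"delta_rot": [0,0,0]},
  {"gripper": 1,"linear": [0,0,-0.006],"delta_rot": [0,0,0]},
])

```text
clock: 24.3
position: [0.51, 0.1904, 0.2873]
ee_rot: [-0.0, 0.209, 0.978, 0.0]
contact_force: [0.2, 0.7, -5.0]
width: 0.0145
gripper_force: 78.0
```

```bash
python3 tr.py
```

```text
wheel 0.17 4.54 0.95
disc -0.1 4.29 0.988
all 0.17 4.37 0.897
F [ 0.21 -0.04 -5.16] [0.5101 0.1904 0.2874] 24.5
```

The core has dropped 4.4 px, the full 14 mm, with the load unchanged, so the foot is already inside the recess. I continue gently.

send_rows([
  {"gripper": 1,"linear": [0,0,-0.001],"delta_rot": [0,0,0]},
  {"gripper": 1,"linear": [0,0,-0.002],"delta_rot": [0,0,0]},
  {"gripper": 1,"linear": [0,0,-0.003],"delta_rot": [0,0,0]},
  {"gripper": 1,"linear": [0,0,-0.004],"delta_rot": [0,0,0]},
  {"gripper": 1,"linear": [0,0,-0.006],"delta_rot": [0,0,0]},
  {"gripper": 1,"linear": [0,0,-0.008],"delta_rot": [0,0,0]},
  {"gripper": 1,"linear": [0,0,-0.01],"delta_rot": [0,0,0]},
  {"gripper": 1,"linear": [0,0,-0.012],"delta_rot": [0,0,0]},
])

```text
clock: 25.3
position: [0.5101, 0.1904, 0.2752]
ee_rot: [0.0, 0.209, 0.978, 0.0]
contact_force: [0.5, -1.2, -4.8]
width: 0.0148
gripper_force: 78.1
```

```bash
python3 tr.py
```

```text
wheel 0.12 5.16 0.981
disc -0.09 4.86 0.993
all 0.12 5.0 0.905
F [-0.13 -0.55 -3.93] [0.5101 0.1904 0.2754] 25.5
```

send_rows([
  {"gripper": 1,"linear": [0,0,-0.002],"delta_rot": [0,0,0]},
  {"gripper": 1,"linear": [0,0,-0.005],"delta_rot": [0,0,0]},
  {"gripper": 1,"linear": [0,0,-0.008],"delta_rot": [0,0,0]},
  {"gripper": 1,"linear": [0,0,-0.011],"delta_rot": [0,0,0]},
  {"gripper": 1,"linear": [0,0,-0.014],"delta_rot": [0,0,0]},
  {"gripper": 1,"linear": [0,0,-0.017],"delta_rot": [0,0,0]},
  {"gripper": 1,"linear": [0,0,-0.02],"delta_rot": [0,0,0]},
  {"gripper": 1,"linear": [0,0,-0.022],"delta_rot": [0,0,0]},
])

```text
clock: 26.3
position: [0.5102, 0.1906, 0.2532]
ee_rot: [0.0, 0.209, 0.978, 0.0]
contact_force: [-0.8, -0.2, -2.0]
width: 0.0148
gripper_force: 78.4
```

send_rows([
  {"gripper": 1,"linear": [0,0,-0.002],"delta_rot": [0,0,0]},
  {"gripper": 1,"linear": [0,0,-0.004],"delta_rot": [0,0,0]},
  {"gripper": 1,"linear": [0,0,-0.006],"delta_rot": [0,0,0]},
  {"gripper": 1,"linear": [0,0,-0.008],"delta_rot": [0,0,0]},
  {"gripper": 1,"linear": [0,0,-0.011],"delta_rot": [0,0,0]},
  {"gripper": 1,"linear": [0,0,-0.014],"delta_rot": [0,0,0]},
  {"gripper": 1,"linear": [0,0,-0.0165],"delta_rot": [0,0,0]},
  {"gripper": 1,"linear": [0,0,-0.0165],"delta_rot": [0,0,0]},
])

```text
clock: 27.1
position: [0.5097, 0.1903, 0.2363]
ee_rot: [-0.0, 0.209, 0.978, -0.0]
contact_force: [-0.3, -0.8, -2.3]
width: 0.0149
gripper_force: 78.4
```

```bash
python3 tr.py
```

```text
wheel 0.02 6.13 0.974
disc -0.25 5.1 0.98
all -0.03 5.77 0.883
F [-0.16  0.28 -1.63] [0.5101 0.1904 0.237 ] 27.3
```

send_rows([
  {"gripper": 1,"linear": [-0.003,0.0013,0],"delta_rot": [0,0,0]},
  {"gripper": 1,"linear": [-0.008,0.0036,0],"delta_rot": [0,0,0]},
  {"gripper": 1,"linear": [-0.014,0.0062,0],"delta_rot": [0,0,0]},
  {"gripper": 1,"linear": [-0.02,0.0089,0],"delta_rot": [0,0,0]},
  {"gripper": 1,"linear": [-0.026,0.0116,0],"delta_rot": [0,0,0]},
  {"gripper": 1,"linear": [-0.034,0.0152,0],"delta_rot": [0,0,0]},
  {"gripper": 1,"linear": [-0.042,0.0187,0],"delta_rot": [0,0,0]},
  {"gripper": 1,"linear": [-0.05,0.0223,0],"delta_rot": [0,0,0]},
])

```text
clock: 28.1
position: [0.4592, 0.213, 0.2369]
ee_rot: [-0.0, 0.209, 0.978, 0.0]
contact_force: [-0.3, -0.5, -2.1]
width: 0.0149
gripper_force: 78.4
```

send_rows([
  {"gripper": 1,"linear": [-0.01,0.0045,0],"delta_rot": [0,0,0]},
  {"gripper": 1,"linear": [-0.02,0.009,0],"delta_rot": [0,0,0]},
  {"gripper": 1,"linear": [-0.025,0.011,0.01],"delta_rot": [0,0,0]},
  {"gripper": 1,"linear": [-0.025,0.011,0.025],"delta_rot": [0,0,0]},
  {"gripper": 1,"linear": [-0.025,0.011,0.04],"delta_rot": [0,0,0]},
  {"gripper": 1,"linear": [-0.025,0.011,0.05],"delta_rot": [0,0,0]},
  {"gripper": 1,"linear": [-0.025,0.011,0.053],"delta_rot": [0,0,0]},
])

```text
clock: 28.8
position: [0.4357, 0.224, 0.2915]
ee_rot: [0.001, 0.209, 0.978, 0.001]
contact_force: [0.0, -0.4, -2.6]
width: 0.0145
gripper_force: 78.5
```

```bash
python3 tr.py
```

```text
wheel 0.01 6.13 0.972
disc -0.25 5.1 0.98
all -0.02 5.75 0.884
F [-0.33 -0.21 -1.64] [0.4347 0.2235 0.2893] 29.0
```

send_rows([
  {"gripper": 1,"linear": [0.002,-0.012,0],"delta_rot": [0,0,0.01]},
  {"gripper": 1,"linear": [0.005,-0.036,0],"delta_rot": [0,0,0.03]},
  {"gripper": 1,"linear": [0.009,-0.06,0],"delta_rot": [0,0,0.05]},
  {"gripper": 1,"linear": [0.012,-0.084,0],"delta_rot": [0,0,0.07]},
  {"gripper": 1,"linear": [0.016,-0.108,0],"delta_rot": [0,0,0.09]},
  {"gripper": 1,"linear": [0.019,-0.132,0],"delta_rot": [0,0,0.11]},
  {"gripper": 1,"linear": [0.022,-0.156,0],"delta_rot": [0,0,0.13]},
  {"gripper": 1,"linear": [0.026,-0.18,0],"delta_rot": [0,0,0.15]},
])

```text
clock: 29.8
position: [0.4605, 0.0427, 0.289]
ee_rot: [-0.001, 0.135, 0.991, -0.0]
contact_force: [-0.3, 0.8, -2.4]
width: 0.0145
gripper_force: 78.5
```

send_rows([
  {"gripper": 1,"linear": [0.003,-0.024,0],"delta_rot": [0,0,0.02]},
  {"gripper": 1,"linear": [0.007,-0.048,0],"delta_rot": [0,0,0.04]},
  {"gripper": 1,"linear": [0.01,-0.072,0],"delta_rot": [0,0,0.06]},
  {"gripper": 1,"linear": [0.014,-0.096,0],"delta_rot": [0,0,0.08]},
  {"gripper": 1,"linear": [0.017,-0.12,0],"delta_rot": [0,0,0.1]},
  {"gripper": 1,"linear": [0.02,-0.144,0],"delta_rot": [0,0,0.12]},
  {"gripper": 1,"linear": [0.023,-0.168,0],"delta_rot": [0,0,0.14]},
  {"gripper": 1,"linear": [0.026,-0.192,0],"delta_rot": [0,0,0.16]},
])

```text
clock: 30.6
position: [0.4866, -0.1492, 0.2888]
ee_rot: [-0.001, 0.055, 0.998, 0.0]
contact_force: [-0.3, -0.1, -2.5]
width: 0.0149
gripper_force: 78.5
```

send_rows([
  {"gripper": 1,"linear": [0.003,-0.024,0],"delta_rot": [0,0,0.02]},
  {"gripper": 1,"linear": [0.007,-0.048,0],"delta_rot": [0,0,0.04]},
  {"gripper": 1,"linear": [0.01,-0.072,0],"delta_rot": [0,0,0.06]},
  {"gripper": 1,"linear": [0.014,-0.096,0],"delta_rot": [0,0,0.08]},
  {"gripper": 1,"linear": [0.017,-0.12,0],"delta_rot": [0,0,0.1]},
  {"gripper": 1,"linear": [0.02,-0.142,0],"delta_rot": [0,0,0.12]},
  {"gripper": 1,"linear": [0.024,-0.162,0],"delta_rot": [0,0,0.14]},
  {"gripper": 1,"linear": [0.026,-0.174,0],"delta_rot": [0,0,0.15]},
])

```text
clock: 31.4
position: [0.5129, -0.3238, 0.2885]
ee_rot: [-0.001, -0.019, 1.0, 0.0]
contact_force: [0.3, 0.8, -1.6]
width: 0.0148
gripper_force: 78.5
```

send_rows([
  {"gripper": 1,"linear": [0,-0.002,-0.01],"delta_rot": [0,0,0]},
  {"gripper": 1,"linear": [0,-0.002,-0.025],"delta_rot": [0,0,0]},
  {"gripper": 1,"linear": [0,-0.002,-0.045],"delta_rot": [0,0,0]},
  {"gripper": 1,"linear": [0,-0.002,-0.065],"delta_rot": [0,0,0]},
  {"gripper": 1,"linear": [0,-0.002,-0.085],"delta_rot": [0,0,0]},
  {"gripper": 1,"linear": [0,-0.002,-0.095],"delta_rot": [0,0,0]},
  {"gripper": 1,"linear": [0,-0.002,-0.099],"delta_rot": [0,0,0]},
  {"gripper": 1,"linear": [0,-0.002,-0.099],"delta_rot": [0,0,0]},
])

```text
clock: 32.2
position: [0.5129, -0.3238, 0.1905]
ee_rot: [-0.0, -0.02, 1.0, 0.0]
contact_force: [-0.8, 0.3, -2.7]
width: 0.0147
gripper_force: 78.4
```

```bash
python3 - <<'E'
from h import *
s=get_state(); p=s["position"]; q=s["ee_rot"]; print(p.round(4),-2*np.arctan2(q[1],q[2]),s["contact_force"])
E
```

```text
[ 0.5129 -0.3238  0.1905] 0.03948702201495963 [-0.84459054  0.29088194 -2.7307423 ]
```

send_rows([
  {"gripper": 1,"linear": [0.008,0.0003,0],"delta_rot": [0,0,0]},
  {"gripper": 1,"linear": [0.02,0.0008,0],"delta_rot": [0,0,0]},
  {"gripper": 1,"linear": [0.033,0.0012,0],"delta_rot": [0,0,0]},
  {"gripper": 1,"linear": [0.046,0.0018,0],"delta_rot": [0,0,0]},
  {"gripper": 1,"linear": [0.059,0.0023,0],"delta_rot": [0,0,0]},
  {"gripper": 1,"linear": [0.072,0.0028,0],"delta_rot": [0,0,0]},
  {"gripper": 1,"linear": [0.084,0.0032,0],"delta_rot": [0,0,0]},
  {"gripper": 1,"linear": [0.0905,0.0034,0],"delta_rot": [0,0,0]},
])

```text
clock: 33.0
position: [0.605, -0.3208, 0.1905]
ee_rot: [0.0, -0.02, 1.0, 0.0]
contact_force: [1.1, 0.2, -2.0]
width: 0.0147
gripper_force: 78.4
```

send_rows([
  {"gripper": 1,"linear": [0,0,0],"delta_rot": [0,0,0]},
  {"gripper": 1,"linear": [0,0,-0.003],"delta_rot": [0,0,0]},
  {"gripper": 1,"linear": [0,0,-0.006],"delta_rot": [0,0,0]},
  {"gripper": 1,"linear": [0,0,-0.009],"delta_rot": [0,0,0]},
  {"gripper": 1,"linear": [0,0,-0.012],"delta_rot": [0,0,0]},
  {"gripper": 1,"linear": [0,0,-0.0135],"delta_rot": [0,0,0]},
  {"gripper": 1,"linear": [0,0,-0.0145],"delta_rot": [0,0,0]},
  {"gripper": 1,"linear": [0,0,-0.0145],"delta_rot": [0,0,0]},
])

```text
clock: 33.8
position: [0.6034, -0.3209, 0.1762]
ee_rot: [-0.0, -0.02, 1.0, 0.0]
contact_force: [0.3, -0.1, -2.2]
width: 0.0148
gripper_force: 78.4
```

```bash
python3 - <<'E'
from h import *
F=[]
for _ in range(5): cam("side"); F.append(get_state()["contact_force"])
s=get_state(); print(np.mean(F,0).round(2),s["position"].round(4),s["moment"])
E
```

```text
[-0.13  0.05 -2.2 ] [ 0.6036 -0.3209  0.1765] [-0.02771942 -0.03368508 -0.03371056]
```

send_rows([
  {"gripper": 1,"linear": [0,0,-0.0005],"delta_rot": [0,0,0]},
  {"gripper": 1,"linear": [0,0,-0.001],"delta_rot": [0,0,0]},
  {"gripper": 1,"linear": [0,0,-0.001],"delta_rot": [0,0,0]},
])

```text
clock: 34.35
position: [0.6036, -0.321, 0.1759]
ee_rot: [0.0, -0.02, 1.0, -0.0]
contact_force: [-0.5, 0.0, 0.6]
width: 0.0149
gripper_force: 79.0
```

send_rows([
  {"gripper": 1,"linear": [0,0,-0.0005],"delta_rot": [0,0,0]},
  {"gripper": 1,"linear": [0,0,-0.001],"delta_rot": [0,0,0]},
  {"gripper": 1,"linear": [0,0,-0.001],"delta_rot": [0,0,0]},
])

```text
clock: 34.65
position: [0.6036, -0.321, 0.1759]
ee_rot: [0.001, -0.02, 1.0, -0.0]
contact_force: [-1.6, 1.9, 6.2]
width: 0.0149
gripper_force: 79.7
```

send_rows([
  {"gripper": 1,"linear": [0,0,0.001],"delta_rot": [0,0,0]},
  {"gripper": 0.6,"linear": [0,0,0.001],"delta_rot": [0,0,0]},
  {"gripper": 0.3,"linear": [0,0,0.001],"delta_rot": [0,0,0]},
  {"gripper": 0,"linear": [0,0,0.001],"delta_rot": [0,0,0]},
  {"gripper": -0.2,"linear": [0,0,0.001],"delta_rot": [0,0,0]},
  {"gripper": -0.2,"linear": [0,0,0.001],"delta_rot": [0,0,0]},
  {"gripper": -0.2,"linear": [0,0,0.003],"delta_rot": [0,0,0]},
  {"gripper": -0.2,"linear": [0,0,0.006],"delta_rot": [0,0,0]},
])

```text
clock: 35.45
position: [0.6035, -0.3209, 0.1803]
ee_rot: [-0.0, -0.02, 1.0, 0.0]
contact_force: [0.1, -1.1, -0.7]
width: 0.0514
gripper_force: 0.0
```

send_rows([
  {"gripper": -0.2,"linear": [0,0,0.01],"delta_rot": [0,0,0]},
  {"gripper": -0.2,"linear": [0,0,0.02],"delta_rot": [0,0,0]},
  {"gripper": -0.2,"linear": [0,0,0.035],"delta_rot": [0,0,0]},
  {"gripper": -0.2,"linear": [0,0,0.055],"delta_rot": [0,0,0]},
  {"gripper": -0.2,"linear": [0,0,0.08],"delta_rot": [0,0,0]},
  {"gripper": -0.2,"linear": [0,0,0.105],"delta_rot": [0,0,0]},
  {"gripper": -0.2,"linear": [-0.03,0,0.12],"delta_rot": [0,0,0]},
  {"gripper": -0.2,"linear": [-0.06,0,0.12],"delta_rot": [0,0,0]},
])

```text
clock: 36.25
position: [0.5445, -0.3217, 0.3042]
ee_rot: [0.003, -0.02, 1.0, -0.002]
contact_force: [0.6, -0.3, 1.1]
width: 0.0515
gripper_force: 0.0
```

send_rows([
  {"gripper": -0.2,"linear": [-0.04,0,0],"delta_rot": [0,0,0]},
  {"gripper": -0.2,"linear": [-0.08,0,0],"delta_rot": [0,0,0]},
  {"gripper": -0.2,"linear": [-0.12,0,0],"delta_rot": [0,0,0]},
  {"gripper": -0.2,"linear": [-0.16,0,0],"delta_rot": [0,0,0]},
  {"gripper": -0.2,"linear": [-0.2,0,0],"delta_rot": [0,0,0]},
  {"gripper": -0.2,"linear": [-0.2,0,0],"delta_rot": [0,0,0]},
  {"gripper": -0.2,"linear": [-0.2,0,0],"delta_rot": [0,0,0]},
])

```text
clock: 36.95
position: [0.3434, -0.3212, 0.3018]
ee_rot: [0.001, -0.019, 1.0, -0.001]
contact_force: [0.2, 0.0, -0.0]
width: 0.0512
gripper_force: 0.0
```

```bash
python3 - <<'E'
from snap import *
a=pickle.load(open("d0.pkl","rb"))
D=snap("pics/c5.png",[("side",235,180,60,70,6),("top",195,190,60,70,6)])
b=cam("side")["pixels"]
A=a["side"]["pixels"]; m=lambda x,y,w,h:round(float(np.abs(A[y:y+h,x:x+w].astype(int)-b[y:y+h,x:x+w]).mean()),2)
print("scale diff",m(325,285,75,110),"fitting",m(228,268,20,20))
T=A[285:315,340:382]; r=cv2.matchTemplate(b[275:325,330:392],T,cv2.TM_CCOEFF_NORMED); print(cv2.minMaxLoc(r)[1],np.array(cv2.minMaxLoc(r)[3])-10)
im=cv2.imread("pics/c5.png"); st=cv2.resize(b[280:380,325:400],None,fx=0.0+420/100*.5,fy=420/100*.5)
im=np.hstack([im,np.vstack([st,np.zeros((420-st.shape[0],st.shape[1],3),np.uint8)])[:, :80*1+0+st.shape[1]]])
im=im[:,:800]; cv2.imwrite("pics/c6.png",im); print(im.shape, get_state()["clock"])
E
```

```text
scale diff 8.94 fitting 4.28
0.9845185279846191 [-1 -2]
(420, 800, 3) 37.1
```

View pics/c6.png

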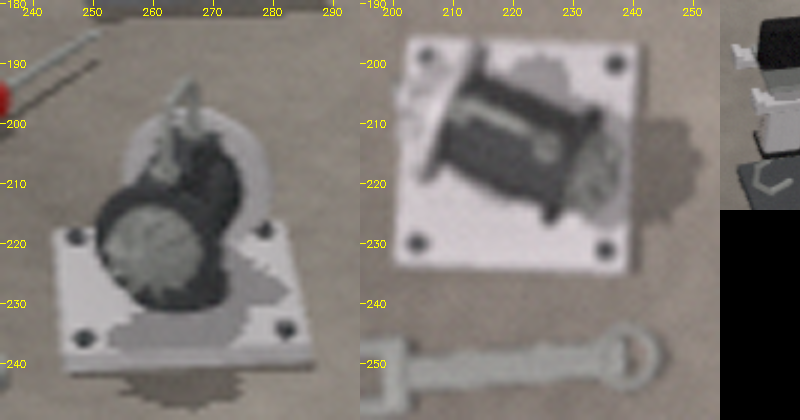

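The core stands upright and centred on the plate: its body is at about (222,211) in the top view and its wheel at (260,221) in the side view. The scale hangs in the fork. One numeric check for height in the recess and the scale's offset.

```bash
python3 - <<'E'
from h import *; import pickle
a=pickle.load(open("d0.pkl","rb"))
B={n:np.mean([cam(n)["pixels"].astype(np.float32) for _ in range(3)],0) for n in("top","side")}
def mt(n,x0,y0,x1,y1,sx0,sy0,sx1,sy1,scales):
    best=None
    for s in scales:
        T=cv2.resize(a[n]["pixels"][y0:y1,x0:x1].astype(np.float32),None,fx=s,fy=s,interpolation=cv2.INTER_LINEAR)
        r=cv2.matchTemplate(B[n][sy0:sy1,sx0:sx1],T,cv2.TM_CCOEFF_NORMED); _,v,_,(x,y)=cv2.minMaxLoc(r)
        sx=.5*(r[y,x-1]-r[y,x+1])/(r[y,x-1]-2*r[y,x]+r[y,x+1]); sy=.5*(r[y-1,x]-r[y+1,x])/(r[y-1,x]-2*r[y,x]+r[y+1,x])
        c=(round(v,3),round(s,3),round(x+sx+sx0+T.shape[1]/2,2),round(y+sy+sy0+T.shape[0]/2,2))
        if best is None or c>best: best=c
    return best
t=mt("top",303,203,323,227,195,190,250,240,[1]); print("top core",t)
u0=np.array([313,215.]); d=onz(a["top"],t[2:],.074)-onz(a["top"],u0,.07); print("disp top (z+4)",d.round(4), "z+10",(onz(a["top"],t[2:],.08)-onz(a["top"],u0,.07)).round(4))
s=mt("side",252,245,284,298,235,175,300,245,np.arange(.76,.86,.01)); print("side core",s)
us=np.array([268,271.5]); P0=np.array([.5092,-.0639,.055])
for z in(.004,.010):
    dd=onz(a["top"],t[2:],.07+z)-onz(a["top"],u0,.07); print(z,"pred side",(us+proj(a["side"],P0+dd)[0]-proj(a["side"],P0)[0]).round(2))
print("scale top",mt("top",405,158,424,186,395,150,435,195,[1]),"was",(414.5,172.0))
print("scale side",mt("side",340,287,380,314,330,277,392,325,[1]),"was",(360,300.5))
P=np.array([.604,-.324,.19])
for e in np.eye(3)*.001: print((proj(a["side"],P+e)-proj(a["side"],P)).round(2),(proj(a["top"],P+e)-proj(a["top"],P)).round(2))
E
```

```text
top core (0.742, 1, np.float32(223.75), np.float32(211.84))
disp top (z+4) [0.0032 0.2459 0.004 ] z+10 [0.0022 0.2453 0.01  ]
side core (0.833, np.float64(0.76), np.float32(260.17), np.float32(212.93))
0.004 pred side [258.55 215.01]
0.01 pred side [258.2  213.19]
scale top (0.956, 1, np.float32(412.91), np.float32(171.95)) was (414.5, 172.0)
scale side (0.987, 1, np.float32(358.91), np.float32(298.39)) was (360, 300.5)
[[ 0.65 -0.05]] [[-0.01 -0.38]]
[[-0.2  -0.45]] [[-0.39 -0.01]]
[[ 0.08 -0.52]] [[ 0.1 -0.1]]
```

```bash
python3 -c "
from rig import *
print(sign_off())"
```

```text
the job is handed in; nothing more can be done
None
```

I handed the job in: the core was weighed at about 3.3 N (roughly 0.33 kg) and set down in the drain seat's recess, and the scale was hung back in its fork, about 4 mm to one side of where it started; the hand-in gave no verdict, and I judged "home and upright" from camera tracking and load readings because the foot itself was hidden.

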